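Soak the swab and hold the test cassette in the reader

ROBOT

A 6-joint arm with a two-finger parallel gripper is mounted at the origin on the work surface. World frame = base frame: x ahead of the robot, y to its left, z up, the work surface at z = 0. Lengths are in m, angles in rad, forces in N, time in s.
With the tool pointing down it reaches from about 0.375 to 0.975 m from the base axis. Payload 3.8 kg.
Tool frame: the origin (TCP) lies at the very end of the fingers, on their centre line; the grasp point (between the pads) lies 19 mm behind it; z points along the fingers, y is the direction in which the jaws open and shut (so a half turn about z gives the same grasp; the last joint's range is limited). The gripper opens to 85 mm and grips with 20 to 120 N. Pads are 22 mm wide; open, the fingers measure 114 mm over their backs; the gripper's body (76 mm by 85 mm) begins 54 mm behind the grasp point. The pads swing forward as they close: fully open they stand 13 mm farther back than shut.
Start: joints at [1.203, 0.264, 1.604, -0, 1.274, -0.037], TCP at [0.219, 0.638, 0.231] pointing down, gripper open.
Joint ranges: [-2.63, 2.63], [-0.94, 2.18], [0.31, 2.57], [-1.31, 4.45], [0, 2.66], [-2.55, 2.55]. Speed limits (rad/s): [2.57, 2.57, 3.14, 3.14, 3.14, 3.14].

INTERFACE

Orientations are given as a unit quaternion [x, y, z, w].
In Python, from plant import r, vision, models gives the robot as it stands.
- The arm moves only by the tool apply_moves, never from a script. Its argument "plan" is text: rows parted by semicolons, each of 7 numbers parted by spaces: the shift along the tool's x, y, z in mm, then the turn, a rotation vector about the tool's x, y, z in rad, then the opening, from -1 (shut) to 1 (fully open). In form: tx ty tz rx ry rz gripper; .... A call has 1 to 5 rows; each row is the pose to reach, as a shift and turn from the pose commanded when the call began, along the tool's axes at that moment; what a row does not reach only later rows make up. A row lasts 1/8 s, in which the tool goes at most 62.5 mm and 10.7 degrees, less where a joint would pass 70% of its speed; a pose out of reach is approached as far as the arm can. A call with a gripper value outside its range is refused whole. The fingers move at their own pace and stop on an object; "squeeze" is the grip in N (left out, the last holds). Time passes only in rows, so rows that repeat a pose let the fingers close. It gives the time, the measured TCP pose, the force and the opening at its end, in the units of the state.
- r.observe(): the state, without advancing time (a new reading comes with each control period).
- vision.get_image(name): name is "scene" or "top"; returns the picture (384x512x3 uint8, red, green, blue); there is no depth.
- vision.calibration(name): a dict with "intrinsics" (3x3 intrinsics, pixels), "R" (3x3) and "t" (3): a world point X has camera coordinates R X + t. Camera axes: x right, y down, z forward; pixel columns grow to the right and rows downward; lengths in m; the calibration is good to about 2 mm. A picture is of the moment at which its call begins. calibration takes no time and is no camera call.
- r.close_job(): hands the job in, once; it reports no verdict.
Trained networks look in the newest picture that a camera, given by its name, has taken for a name from the list of things; names that differ only in an ending like _2 or _b are one class to them, and where a whole thing is asked for, a point or a joint stands for the part that bears it (a point fixed in the world has none). Each returns a list of dicts, best first, with "score" (0 to 1); they miss things now and then, are a little off and sometimes report something else, mostly with a low value. They report only what shows in the picture. A call takes as long as a camera call.
- models.trace(camera, thing): "region" (384x512 bool, what is visible of it) and "uv" ([column, row] in pixels, amid what is visible of it).
The state is a dict: "t": time; "joint_positions": joint angles; "dq": joint speeds; "effort": joint torques, N m; "position": TCP position; "orientation": TCP orientation; "force": force on the tool from outside, world axes, zero at the start; "ft_torque": the same for the moment, N m; "opening": opening from 0.0 (shut) to 1.0 (fully open).
Only numpy, scipy, OpenCV 4.12 (cv2) and the standard library are available. Lean on these libraries where they do the work, as an engineer would, in place of code of your own. Each camera call takes 0.05 s, during which the arm holds its last target.

TASK

Start this swab test: lift the red-capped swab by its cap out of the white carrier tube (blue collar) and push it straight down into the amber extraction vial until the cap sits fully down on the vial's rim. Then, for the reader's blank scan, lay the white cassette on the reader's metal bed and slide it, blue-banded end first, under the lapped orange light flap until it meets the stop; keep it flat so that the flap just rides over it and is never pried up. Finish while still holding the cassette, home and square, pressed firmly down flat on the bed; leave everything else where it stands.

Things in the scene. Friction and masses are not known exactly. Their poses are not given: they have to be found in the camera images.
- swab_cap (a point): Centre of the red grip cap of the swab (cap 21 mm across, 34 mm high, upright). Its underside, 17 mm below this point, rests on the rim of the carrier tube at the start; the shaft hangs down from it. z points up along the swab. Swab 14 g.
- swab_tip (a point): Lower end of the swab's pale bud (bud 6 mm across, shaft 3 mm), on the swab's axis 83 mm below the cap's centre and 66 mm below the cap's underside. A tapered plug (8 to 10 mm across, 6 mm long) under the cap enters the mouth last.
- vial_mouth (a point): Centre of the rim of the amber glass extraction vial with a white collar, open at the top, fixed upright in the green rack (mouth 14 mm clear, rim 18 mm across, 76 mm deep inside). The rim is 88 mm above the bench. z points up.
- carrier_mouth (a point): Centre of the rim of the white carrier tube with a blue collar, of the same size and height as the vial, in which the swab stands at the start. Tubes in the rack stand 50 mm apart or more, centre to centre.
- spare: Short tube with a grey stopper fixed in the same rack (top 72 mm above the bench). A bystander.
- rack: Green tube rack fixed to the bench, 120 mm (its x) by 170 mm (its y), upper plate 50 mm above the bench. Origin under its centre. It does not move.
- cassette: White test cassette, 96 mm long (its x), 26 mm wide (its y), 6 mm thick (its z), 15 g, lying flat on the bench with its window up. Origin at its centre, half-way up. x points to the blue-banded end, which goes in first.
- cassette_front (a point): Middle of the blue-banded end face of the cassette, 48 mm from its centre, half-way up its thickness.
- port (a point): Point of the fixed reader on top of its metal bed, on its centre line, straight below the free edge of the orange flap at rest; 36 mm above the bench. x is level and points the way the cassette goes in, y to the left of that, z up. The stop for the cassette's end face is at x = +22 mm.
- bed: The reader's fixed metal bed; origin on the bench 36 mm below port, same axes. From x = -77 to -7 mm it is a tongue 16 mm wide with free finger room on both sides, 22 mm deep; on to +26 mm it is 31 mm wide between two side guides (3 mm high, 31 mm apart, flared at their front ends, which begin at x = -7 mm).
- reader: The white reader, fixed; same origin and axes as bed. Its foot under the tongue is 70 mm wide and 14 mm high. Behind the bed stand the flap's hinge cheeks (70 mm above the bench, from x = +30 mm), the hood (64 mm high, from +52 mm) and the housing (102 mm high, 150 mm wide, +114 to +240 mm).
- flap (a joint): Angle of the orange flap (44 mm wide, hinged 46 mm behind its free edge). 0: at rest, edge 3.5 mm above the bed; grows as it rises, 0.022 rad per mm. Its front is turned up as a lip (x = -9 to 0 mm at port, lip end 11 mm above the bed), so a cassette sliding flat on the bed wedges under it and raises it to about 0.05 rad. A light spring keeps it down (0.5 N).
- used_cassette: Grey used cassette with a red band, of the same size, on the bench. A bystander.
- flask_big: Stoppered conical glass flask with yellowish contents, 82 mm across, 160 mm high. A bystander.
- flask_small: Stoppered conical glass flask, 64 mm across, 125 mm high. A bystander.
- cylinder: Glass measuring cylinder, foot 58 mm across, 165 mm high. A bystander.
- dish: Closed culture dish, 91 mm across, 16 mm high. A bystander.
- reagent: Amber reagent bottle with a black cap, 60 mm across, 125 mm high. A bystander.

How it is judged:
On the way, in this order (a step that is already met when the one before it is completed fails the run):
1. the swab is pushed down into the amber vial, its cap on the rim (horizontal distance between swab_cap and vial_mouth below 0.005 m and z of swab_cap in the frame of vial_mouth below 0.02 m and horizontal distance between swab_tip and vial_mouth below 0.007 m and z of swab_tip in the frame of vial_mouth below -0.062 m), for 0.2 s.
2. the cassette's blue end is under the flap, with the cassette on the bed (x of cassette_front in the frame of port above 0.008 m and z of cassette_front in the frame of port below 0.008 m), for 0.1 s.
At the end, for the whole second after the job is handed in: Swab cap down on the amber vial (within 3 mm, 5 mm of centred); cassette flat (2 deg), square (0.1 rad), blue end under the flap, within 4 mm of the stop and centre line, flap resting on it (0.02 to 0.1 rad); fingers on the cassette, pressing it on the bed with over 3 N, at rest (all of step 1 and x of cassette_front in the frame of port between 0.018 and 0.025 m and y of cassette_front in the frame of port between -0.004 and 0.004 m and z of cassette in the frame of port between 0 and 0.005 m and angle between the x axis of cassette and the x axis of port, either way round below 0.1 rad and angle between cassette's own z axis and vertical below 0.035 rad and value of joint flap between 0.02 and 0.1 rad and contact force between cassette and bed above 3 N and contact force between the fingers and cassette above 2 N and linear speed of cassette below 0.01 m/s); the arm keeps its last pose, push and grip.
It fails at once if the flap is pried up (over 0.2 rad, its edge about 9 mm above its rest) (value of joint flap above 0.2 rad).
It fails at once if a bystander is pushed away (over 20 mm) or knocked over (distance of any of used_cassette, flask_big, flask_small, cylinder, dish, reagent from where it was at the start of the episode above 0.02 m or angle between any of flask_big, flask_small, cylinder, reagent's own z axis and vertical above 0.5 rad).
It also fails if it takes over 48 s, if anything falls off the work surface, if the arm or the gripper's body presses on something with over 40 N, if the wrist force passes 120 N, or if a joint passes its speed limit or range.

## Working session

There is one attempt and no reset: what is moved stays moved. The work goes in short steps, Python scripts to look and compute and a tool call to move; the robot and the scene stay as the last step left them, time stands still between calls to the robot, and variables do not carry over. Pictures are saved under pics/ and viewed, and the job is handed in when it is done.

Besides the shell and the picture viewer there is one more tool, called after "Emit:" as name(argument=value, ...) on one line, values as JSON. apply_moves: Moves the arm, as the interface text tells. Its arguments: {"type":"object","properties":{"plan":{"type":"string"},"squeeze":{"type":"number"}},"required":["plan"]}

```bash
ls; mkdir -p pics; python3 - <<'E'
from plant import r, vision, models
import cv2, numpy as np
print(r.observe())
for n in ["scene","top"]:
    im=vision.get_image(n); cv2.imwrite(f"pics/{n}0.png",cv2.resize(im[:,:,::-1],(800,600),interpolation=cv2.INTER_CUBIC))
    c=vision.calibration(n); print(n,c, "cam pos",-np.array(c["R"]).T@np.array(c["t"]))
E
```

```text
pics
{'t': 0.0, 'joint_positions': array([ 1.20309881e+00,  2.64731766e-01,  1.60536633e+00, -2.15903227e-06,
        1.27365579e+00, -3.68860876e-02]), 'dq': array([-1.07331395e-03, -9.45376042e-04,  2.22399104e-05,  3.40523154e-05,
        1.35965890e-03,  1.65253892e-03]), 'effort': array([ 1.15344013e-03, -5.15090919e+01, -3.67331529e+01,  2.59976296e-04,
        1.27518547e-02, -3.07168840e-06]), 'position': array([0.21898487, 0.63773903, 0.22998055]), 'orientation': array([ 1.64652114e-01,  9.86351111e-01, -1.05878587e-03, -2.16100593e-04]), 'force': array([0.07327243, 0.23755852, 0.04201255]), 'ft_torque': array([ 0.0492744 , -0.0491522 , -0.03705689]), 'opening': 0.9999271450820808}
scene {'intrinsics': array([[426.85403636,   0.        , 251.87765576],
       [  0.        , 426.85403636, 189.41138051],
       [  0.        ,   0.        ,   1.        ]]), 'R': array([[ 0.22802499,  0.97362734,  0.007376  ],
       [ 0.63263704, -0.14239752, -0.76124458],
       [-0.74011822,  0.17824912, -0.64842292]]), 't': array([-0.17788478, -0.31496098,  1.61865071])} cam pos [ 1.43781104 -0.16017925  0.81111995]
top {'intrinsics': array([[394.10498695,   0.        , 260.40372229],
       [  0.        , 394.10498695, 199.27772943],
       [  0.        ,   0.        ,   1.        ]]), 'R': array([[-0.01147272, -0.99971529, -0.02092151],
       [-0.98353646,  0.0150557 , -0.1800815 ],
       [ 0.18034522,  0.01851105, -0.98342917]]), 't': array([0.05110701, 0.62597554, 1.26609465])} cam pos [0.38792199 0.01823122 1.35891027]
```

View pics/scene0.png

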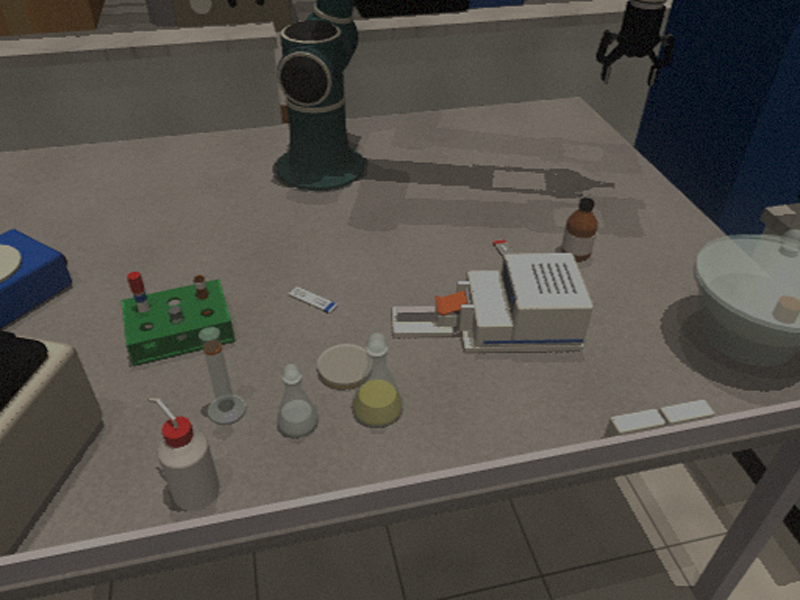

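View pics/top0.png

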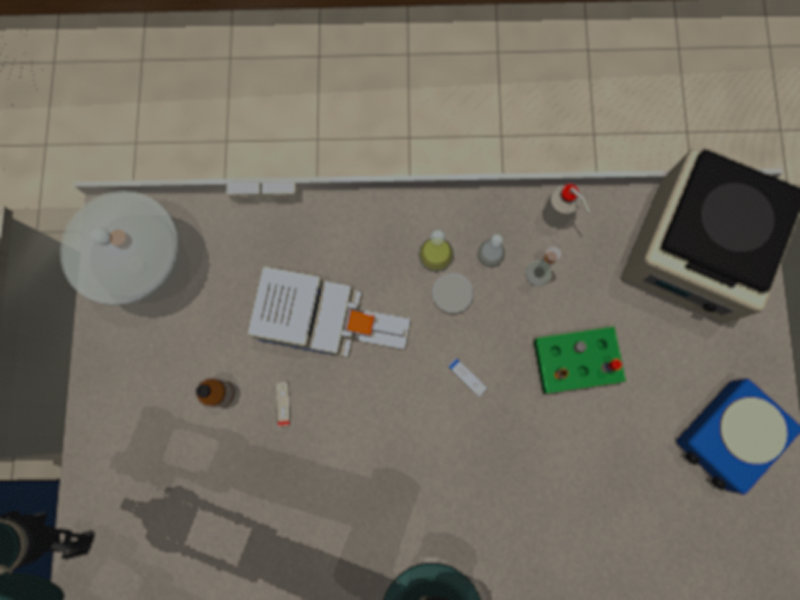

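The scene shows the rack on the robot's right, with the swab at scene (137,285) and top (615,366). The amber vial is at scene (200,287) and top (561,373). The cassette is at top (467,377), and the reader tongue points to -y at top (385,328). Next I'll measure them.

```bash
cat > h.py <<'E'
from plant import r, vision, models
import cv2, numpy as np
C={n:vision.calibration(n) for n in ["scene","top"]}
def proj(n,X):
    c=C[n]; p=np.array(c["R"])@np.array(X,float)+np.array(c["t"]); q=np.array(c["intrinsics"])@p; return q[:2]/q[2]
def ray(n,uv):
    c=C[n]; R=np.array(c["R"]); d=R.T@np.linalg.inv(c["intrinsics"])@np.array([uv[0],uv[1],1.]); return -R.T@np.array(c["t"]), d/np.linalg.norm(d)
def onz(n,uv,z):
    o,d=ray(n,uv); return o+d*(z-o[2])/d[2]
def tri(a,b):
    o1,d1=ray("scene",a);o2,d2=ray("top",b)
    A=np.stack([d1,-d2],1); s=np.linalg.lstsq(A,o2-o1,rcond=None)[0]
    p,q=o1+d1*s[0],o2+d2*s[1]; return (p+q)/2,np.linalg.norm(p-q)
def snap(n,name,box=None,k=1):
    im=vision.get_image(n); cv2.imwrite(f"pics/raw_{name}.png",im[:,:,::-1])
    return im
def crop(im,box,k,name,pts=[]):
    x0,y0,x1,y1=box; c=cv2.resize(im[y0:y1,x0:x1,::-1],None,fx=k,fy=k,interpolation=cv2.INTER_CUBIC)
    c=np.clip(c.astype(float)*1.3,0,255).astype(np.uint8)
    for p in pts: cv2.drawMarker(c,(int((p[0]+.5-x0)*k),int((p[1]+.5-y0)*k)),(255,0,255),cv2.MARKER_CROSS,10,1)
    cv2.imwrite(f"pics/{name}.png",c)
E
python3 - <<'E'
from h import *
S=snap("scene","s1");T=snap("top","t1")
np.savez("im1.npz",S=S,T=T)
reg={}
for n in ["swab_cap","vial_mouth","carrier_mouth","spare","rack","cassette","bed","reader","flap","flask_big","used_cassette"]:
    for cam in ["scene","top"]:
        L=models.trace(cam,n)
        for i,d in enumerate(L[:3]):
            rg=d["region"]; ys,xs=np.nonzero(rg)
            print(n,cam,round(d["score"],2),np.round(d["uv"],1),"n",rg.sum(),"bb",xs.min() if len(xs) else 0,xs.max() if len(xs) else 0,ys.min() if len(xs) else 0,ys.max() if len(xs) else 0)
            reg[f"{n}_{cam}_{i}"]=rg
np.savez("reg1.npz",**reg)
crop(S,(70,165,160,235),8,"c_s_rack"); crop(T,(330,200,410,260),10,"c_t_rack")
crop(T,(220,170,320,260),8,"c_t_port" )
crop(S,(180,170,300,230),6,"c_s_port" )
print(r.observe()["t"])
E
```

```text
swab_cap scene 0.48 [ 86.4 181.5] n 88 bb 82 91 176 187
vial_mouth scene 0.31 [287.4 192.9] n 238 bb 278 300 185 201
vial_mouth top 0.54 [357.5 240.6] n 39 bb 356 363 236 241
carrier_mouth scene 0.65 [ 88.6 194. ] n 86 bb 86 95 188 209
spare scene 0.5 [286.3 192.8] n 233 bb 278 300 185 201
spare scene 0.43 [111.2 201.9] n 112 bb 107 118 196 217
rack scene 0.78 [111.3 205.7] n 2355 bb 78 149 179 233
rack top 0.57 [366.9 231.1] n 1917 bb 340 399 210 252
rack top 0.38 [301.1 240.1] n 236 bb 288 311 230 254
rack top 0.36 [277.6 160. ] n 445 bb 268 290 147 173
cassette scene 0.5 [199.6 193.7] n 202 bb 186 214 185 200
cassette top 0.62 [367.2 227.9] n 1740 bb 342 399 210 251
cassette top 0.51 [297.8 241.6] n 216 bb 288 310 230 253
bed scene 0.71 [262.7 204. ] n 284 bb 253 280 195 206
bed top 0.5 [244.1 211.1] n 78 bb 239 257 207 213
reader scene 0.61 [330.8 199. ] n 5635 bb 251 378 162 225
reader top 0.61 [204.4 204. ] n 3827 bb 159 262 171 228
flap scene 0.73 [288.1 193.7] n 233 bb 279 300 185 201
flap top 0.56 [231.3 207.6] n 227 bb 220 238 198 213
flask_big scene 0.83 [242.  252.1] n 1295 bb 224 256 212 273
flask_big scene 0.73 [330.3 201.3] n 5552 bb 251 378 162 225
flask_big top 0.83 [278.4 159.4] n 435 bb 268 290 147 173
used_cassette scene 0.48 [321.1 160.8] n 71 bb 316 325 153 162
used_cassette top 0.46 [181.9 257. ] n 252 bb 176 186 244 273
1.3
```

View pics/c_s_rack.png

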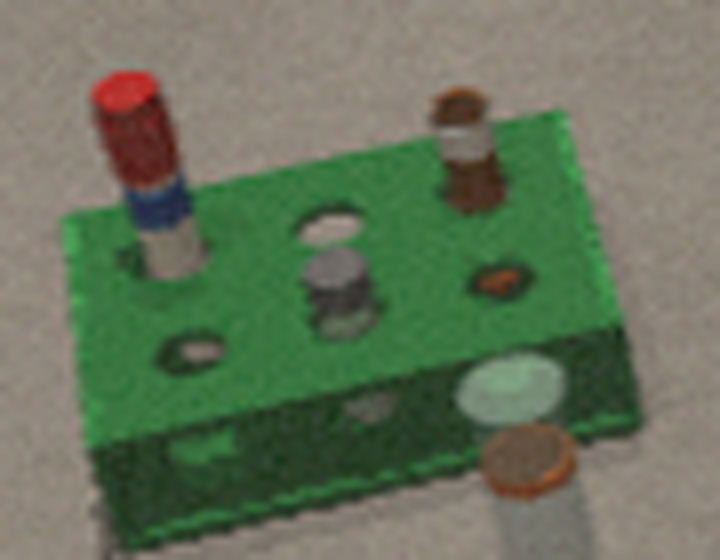

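View pics/c_t_rack.png

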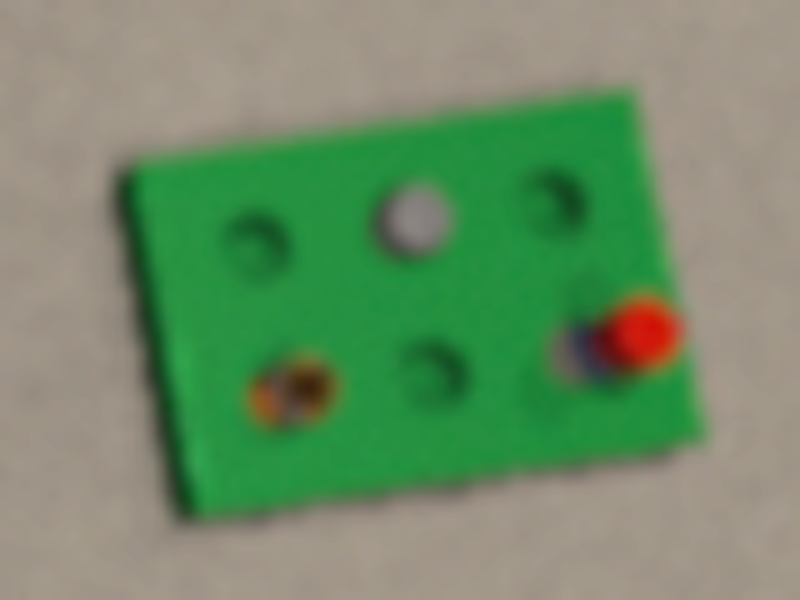

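View pics/c_t_port.png

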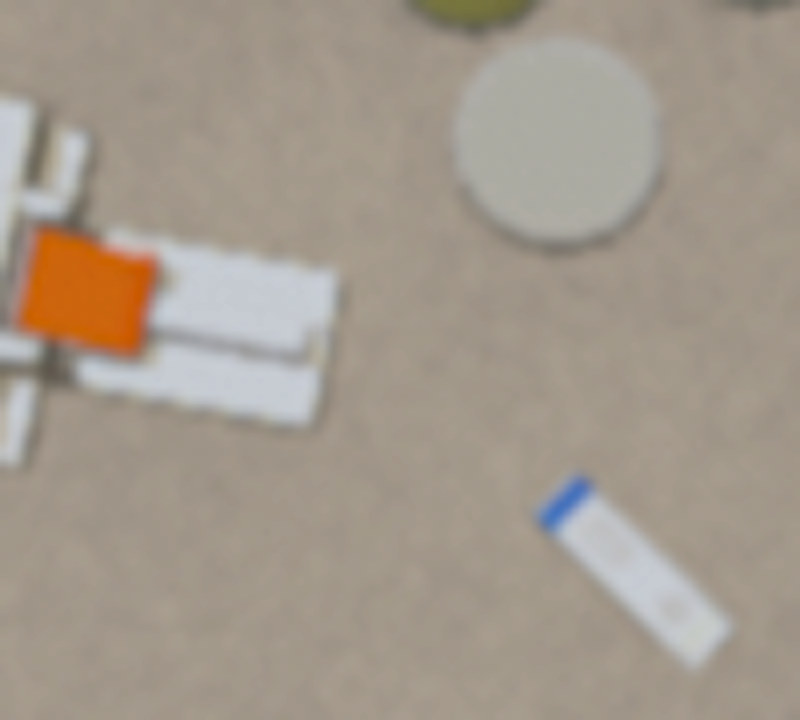

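View pics/c_s_port.png

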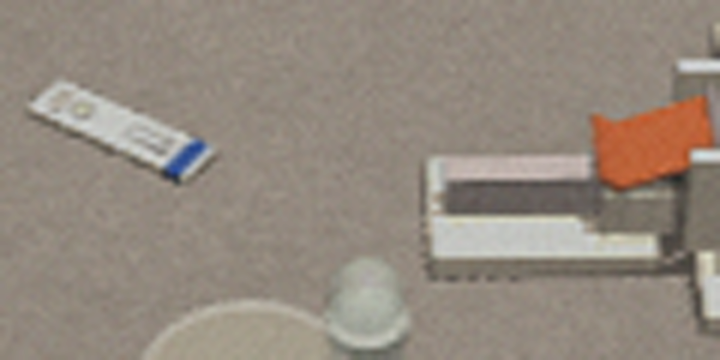

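```bash
python3 - <<'E'
from h import *
s=lambda x,y,k,x0,y0: np.array([(x+.5)/k-.5+x0,(y+.5)/k-.5+y0])
sr=lambda x,y:s(x,y,8,70,165); tr=lambda x,y:s(x,y,10,330,200)
tp=lambda x,y:s(x,y,8,220,170); sp=lambda x,y:s(x,y,6,180,170)
def two(nm,a,b,z):
    print(nm,"tri",np.round(tri(a,b)[0],4),round(tri(a,b)[1],4),"scene@z",np.round(onz("scene",a,z)[:2],4),"top@z",np.round(onz("top",b,z)[:2],4))
two("captop",sr(127,91),tr(645,332),.122)
two("vial",sr(460,107),tr(313,383),.088)
two("spare",sr(336,268),tr(416,217),.072)
for nm,a,b in [("rk1",(625,330),(133,160)),("rk2",(92,447),(635,92)),("rk3",(65,215),(705,440)),("rk4",(567,113),(198,518))]:
    two(nm,sr(*a),tr(*b),.05)
# cassette corners z=.006 : blue left/right, back
for nm,a,b in [("blueR?",(182,183),(580,474)),("blueL",(216,152),(536,519)),("back1",(28,107),(732,628)),("back2",(62,80),(694,668))]:
    two(nm,sp(*a),tp(*b),.006)
# flap corners
for nm,a,b,z in [("flap edge L?",(620,188),(158,257),.047),("flapedgeR",(594,114),(140,355),.047)]:
    two(nm,sp(*a),tp(*b),z)
# foot corners z=.014
for nm,a,b,z in [("footfar+x",(430,258),(338,272),.014),("foot-x",(430,158),(314,426),.014),("tongue end",(446,212),(314,362),.036)]:
    two(nm,sp(*a),tp(*b),z)
E
```

```text
captop tri [ 0.5024 -0.3761  0.1197] 0.002 scene@z [ 0.5051 -0.3765] top@z [ 0.5022 -0.3743]
vial tri [ 0.4905 -0.2784  0.0866] 0.0004 scene@z [ 0.4924 -0.2779] top@z [ 0.4904 -0.2783]
spare tri [ 0.5457 -0.3202  0.0699] 0.0019 scene@z [ 0.5478 -0.3207] top@z [ 0.5454 -0.3186]
rk1 tri [ 0.5691 -0.2328  0.0459] 0.0008 scene@z [ 0.5736 -0.2328] top@z [ 0.5685 -0.2317]
rk2 tri [ 0.5894 -0.4     0.0478] 0.0007 scene@z [ 0.592 -0.399] top@z [ 0.589  -0.3997]
rk3 tri [ 0.4731 -0.4149  0.0497] 0.0012 scene@z [ 0.4732 -0.4155] top@z [ 0.4731 -0.4142]
rk4 tri [ 0.4499 -0.2478  0.0465] 0.0 scene@z [ 0.4544 -0.2474] top@z [ 0.4498 -0.2471]
blueR? tri [ 5.317e-01 -6.430e-02  3.000e-04] 0.0 scene@z [ 0.5381 -0.065 ] top@z [ 0.5311 -0.064 ]
blueL tri [ 5.126e-01 -4.490e-02 -2.000e-04] 0.0 scene@z [ 0.5197 -0.0458] top@z [ 0.5121 -0.0446]
back1 tri [ 0.4645 -0.1282  0.004 ] 0.0023 scene@z [ 0.4667 -0.1294] top@z [ 0.4646 -0.1268]
back2 tri [ 0.4479 -0.1105  0.0045] 0.0005 scene@z [ 0.4498 -0.1108] top@z [ 0.4479 -0.1102]
flap edge L? tri [0.6233 0.1186 0.0409] 0.0076 scene@z [0.6302 0.1201] top@z [0.6213 0.1144]
flapedgeR tri [0.5795 0.1222 0.0479] 0.0005 scene@z [0.5784 0.1228] top@z [0.5795 0.1221]
footfar+x tri [0.6195 0.0374 0.0116] 0.0031 scene@z [0.6218 0.0352] top@z [0.6194 0.0388]
foot-x tri [0.5529 0.0506 0.012 ] 0.0013 scene@z [0.5552 0.0507] top@z [0.5525 0.05  ]
tongue end tri [0.582  0.051  0.0033] 0.0023 scene@z [0.6168 0.0436] top@z [0.5771 0.0491]
```

```bash
cat >> h.py <<'E'
from scipy.spatial.transform import Rotation as Ro
def tgt(jaw_deg):  # tool down, jaw (tool y) along yaw
    a=np.radians(jaw_deg); y=np.array([np.cos(a),np.sin(a),0]); z=np.array([0,0,-1.]); x=np.cross(y,z)
    return Ro.from_matrix(np.stack([x,y,z],1))
def rel(pos,jaw=None,cp=None,cq=None):
    o=r.observe(); R0=Ro.from_quat(o["orientation"] if cq is None else cq); p0=o["position"] if cp is None else np.array(cp)
    d=R0.inv().apply(np.array(pos)-p0)*1000
    if jaw is None: w=np.zeros(3)
    else:
        w=min([(R0.inv()*tgt(j)).as_rotvec() for j in (jaw,)],key=np.linalg.norm)
    return np.round(d,1),np.round(w,3)
E
python3 - <<'E'
from h import *
z=np.load("im1.npz");S,T=z["S"].astype(float),z["T"].astype(float)
# cassette top: mask white-or-blue vs background, upsample
for cam,I,box,h in [("top",T,(280,225,318,260),.006),("scene",S,(180,178,222,206),.006)]:
    x0,y0,x1,y1=box; c=cv2.resize(I[y0:y1,x0:x1].astype(np.float32),None,fx=8,fy=8,interpolation=cv2.INTER_CUBIC)
    bg=np.median(I[y0:y1,x0:x1].reshape(-1,3),0); print(cam,"bg",bg)
    d=np.abs(c-bg).max(2); m=(d>(35 if cam=="top" else 30)).astype(np.uint8)
    n,l,st,ce=cv2.connectedComponentsWithStats(m); k=1+np.argmax(st[1:,4]); m=(l==k).astype(np.uint8)
    ct=max(cv2.findContours(m,0,2)[0],key=cv2.contourArea); hull=cv2.convexHull(ct)
    q=cv2.approxPolyDP(hull,0.04*cv2.arcLength(hull,True),True)[:,0]
    P=[(q_+.5)/8-.5+np.array([x0,y0]) for q_ in q]
    W=np.array([onz(cam,p,h) for p in P])[:,:2]; print(np.round(P,1).tolist()); print(np.round(W,4).tolist())
    print("minrect centre",np.round(onz(cam,(np.array(cv2.minAreaRect(ct)[0])+.5)/8-.5+[x0,y0],h if cam=='top' else .004),4))
    v=(m*1).astype(np.uint8)
    # world-plane contour -> minAreaRect
    wc=np.array([onz(cam,(p[0]+.5)/8-.5+np.array([x0,y0]),h)[:2] for p in ct],np.float32)*1000
    print("world minrect",cv2.minAreaRect(wc))
g=np.load("reg1.npz")
for k,zz in [("flask_big_top_0",.05)]:
    ys,xs=np.nonzero(g[k]); print(k,np.round(onz("top",(xs.mean(),ys.mean()),zz),3))
for nm,uv in [("cyl foot",(345,174)),("dish",(290,187.5)),("reagent",(136,251)),("flask_small",(314,160)),("used",(182,258))]:
    print(nm,np.round(onz("top",uv,0.01),3))
print("to via",rel([.50,.13,.24],-46+60)); print("cap",rel([.503,-.3755,.2],-46))
E
```

```text
top bg [125. 118. 107.]
[[291.3, 229.7], [309.9, 247.2], [306.9, 251.9], [287.3, 235.2]]
[[0.5282, -0.0613], [0.4676, -0.1231], [0.4516, -0.1124], [0.5095, -0.0471]]
minrect centre [ 0.4885 -0.0856  0.006 ]
world minrect ((488.7592468261719, -85.47261047363281), (90.89067840576172, 26.545928955078125), 43.90161895751953)
scene bg [114. 106.  98.]
[[184.8, 186.9], [191.6, 183.6], [214.7, 194.9], [208.8, 200.3]]
[[0.4649, -0.1276], [0.4538, -0.1065], [0.5192, -0.0483], [0.5383, -0.0682]]
minrect centre [ 0.4902 -0.0874  0.004 ]
world minrect ((492.765625, -87.54550170898438), (96.59152221679688, 31.914613723754883), 41.80803298950195)
flask_big_top_0 [ 0.761 -0.022  0.05 ]
cyl foot [ 0.721 -0.254  0.01 ]
dish [ 0.676 -0.06   0.01 ]
reagent [0.462 0.471 0.01 ]
flask_small [ 0.774 -0.147  0.01 ]
used [0.436 0.313 0.01 ]
to via (array([-430.7, -389.6,   -8.7]), array([-0.   , -0.   ,  0.996]))
cap (array([-597.7, -866.7,   31.3]), array([-0.   ,  0.   ,  2.043]))
```

Emit:
apply_moves(plan="-431 -390 -9 0 0 1.0 0.2; -431 -390 -9 0 0 1.0 0.2; -431 -390 -9 0 0 1.0 0.2; -431 -390 -9 0 0 1.0 0.2; -431 -390 -9 0 0 1.0 0.2", squeeze=40)

```text
t: 1.92
position: [0.371, 0.3632, 0.2365]
orientation: [0.595, 0.804, 0.0, 0.0]
force: [0.9, 0.5, 0.2]
opening: 0.598
```

```bash
python3 -c "
from h import *
o=r.observe();print(o['t'],o['position'],o['orientation'],o['opening']);print('via',rel([.50,.13,.24],14));print('cap',rel([.503,-.3755,.2],-46))"
```

```text
1.925 [0.37100166 0.36315052 0.23645129] [5.94794183e-01 8.03877867e-01 4.60359588e-04 2.04889513e-04] 0.5979123402141973
via (array([-260.7,   55.2,   -3.6]), array([ 0.001, -0.   ,  0.052]))
cap (array([-745. ,  -89.8,   36.2]), array([ 1.0e-03, -1.0e-03,  1.1e+00]))
```

Emit:
apply_moves(plan="-745 -90 36 0 0 1.1 0.2; -745 -90 36 0 0 1.1 0.2; -745 -90 36 0 0 1.1 0.2; -745 -90 36 0 0 1.1 0.2; -745 -90 36 0 0 1.1 0.2")

```text
t: 2.55
position: [0.4271, 0.056, 0.2216]
orientation: [0.894, 0.448, 0.001, 0.0]
force: [1.6, 0.2, 0.4]
opening: 0.603
```

```bash
python3 -c "
from h import *
o=r.observe();print(o['t'],o['position'],o['orientation'],o['opening']);print('cap',rel([.503,-.3755,.2],-46))"
```

```text
2.55 [0.42705063 0.05599098 0.22160596] [8.93850880e-01 4.48363522e-01 8.10092605e-04 3.15559800e-04] 0.6027158554315105
cap (array([-300.5,  318.9,   21.7]), array([ 0.001, -0.001,  0.162]))
```

Emit:
apply_moves(plan="-300 319 22 0 0 0.16 0.2; -300 319 22 0 0 0.16 0.2; -300 319 22 0 0 0.16 0.2; -300 319 22 0 0 0.16 0.2; -300 319 22 0 0 0.16 0.2")

```text
t: 3.18
position: [0.4833, -0.2514, 0.2058]
orientation: [0.926, 0.378, 0.0, 0.0]
force: [1.1, 0.6, 0.6]
opening: 0.6
```

```bash
python3 -c "
from h import *
o=r.observe();print(o['t'],o['position'],o['orientation'],o['opening']);print('cap',rel([.503,-.3755,.2],-46))"
```

```text
3.175 [ 0.48326468 -0.251379    0.20577477] [9.25814800e-01 3.77976995e-01 4.76549238e-04 3.46421279e-04] 0.5995550504450743
cap (array([-72.8, 102.5,   5.8]), array([ 0.001, -0.001,  0.007]))
```

Emit:
apply_moves(plan="-73 102 6 0 0 0.007 0.2; -73 102 6 0 0 0.007 0.2; -73 102 6 0 0 0.007 0.2; -73 102 6 0 0 0.007 0.2")

```text
t: 3.68
position: [0.502, -0.3729, 0.199]
orientation: [0.927, 0.375, -0.0, -0.001]
force: [-0.2, 0.4, 0.0]
opening: 0.603
```

```bash
python3 - <<'E'
from h import *
o=r.observe();print(o['t'],o['position'],o['opening'],Ro.from_quat(o["orientation"]).as_matrix()[:,1])
S=snap("scene","s2");T=snap("top","t2"); np.savez("im2.npz",S=S,T=T)
P=[.5037,-.3754,.122]; t=o["position"]
crop(S,(50,115,150,215),6,"s2",[proj("scene",P),proj("scene",t)]); crop(T,(340,190,440,265),7,"t2",[proj("top",P),proj("top",t)])
E
```

```text
3.675 [ 0.50202905 -0.3728915   0.19900261] 0.6028474735007615 [ 0.69460752 -0.7193877  -0.00131781]
```

View pics/s2.png

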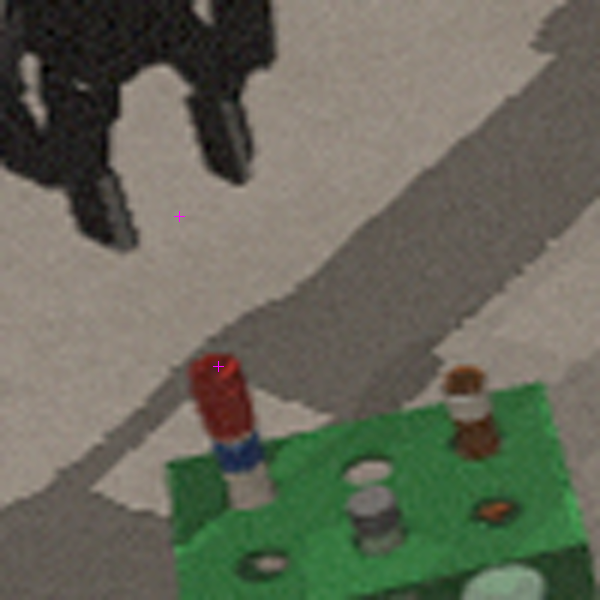

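View pics/t2.png

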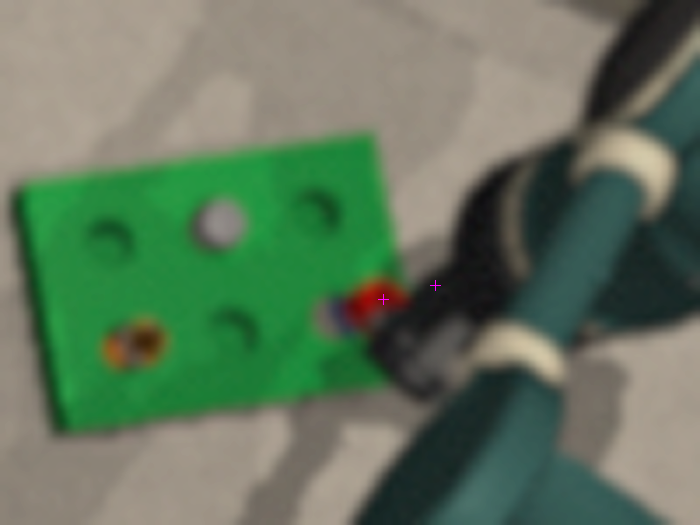

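```bash
python3 -c "
from h import *
print('cap',rel([.5035,-.3755,.093],-46))"
```

```text
cap (array([ -1.7,   3.6, 106.5]), array([-0.001, -0.   ,  0.002]))
```

Emit:
apply_moves(plan="-1 1 50 0 0 0 0.2; -1 1 80 0 0 0 0.2; -1 1 106 0 0 0 0.2; -1 1 106 0 0 0 0.2")

```text
t: 4.28
position: [0.5008, -0.3715, 0.0913]
orientation: [0.927, 0.376, -0.001, -0.002]
force: [-0.7, 0.2, -0.5]
opening: 0.598
```

```bash
python3 - <<'E'
from h import *
o=r.observe();print(o['t'],o['position'],o['opening'],o["force"])
print('cap',rel([.5035,-.3755,.093],-46))
S=snap("scene","s3");T=snap("top","t3")
P=[.5037,-.3754,.122]; t=o["position"]
crop(S,(50,115,150,215),6,"s3",[proj("scene",P),proj("scene",t)]); crop(T,(340,190,440,265),7,"t3",[proj("top",P),proj("top",t)])
E
```

```text
4.275 [ 0.50078961 -0.37153344  0.09133497] 0.5975932270573777 [-0.67915042  0.22749743 -0.49110407]
cap (array([-0.8,  4.7, -1.7]), array([-0.005,  0.001,  0.003]))
```

View pics/s3.png

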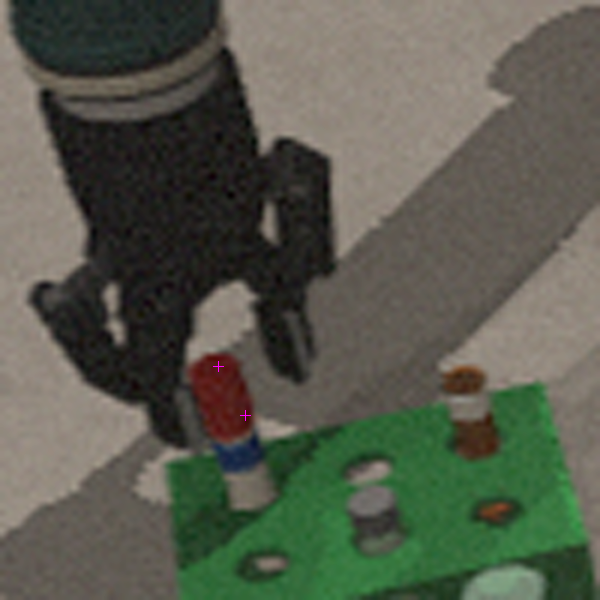

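```bash
python3 - <<'E'
from h import *
f=lambda X:np.round((proj("scene",X)+.5-[50,115])*6,0)
for z in (.122,.1,.088): print(z,f([.5037,-.3754,z]),f([.5008,-.3715,z]))
y=np.array([.695,-.719,0])
print(f(np.array([.5008,-.3715,.0913])+y*.0255),f(np.array([.5008,-.3715,.0913])-y*.0255))
o=r.observe(); print(o["joint_positions"])
E
```

```text
0.122 [218. 366.] [228. 361.]
0.1 [231. 406.] [241. 400.]
0.088 [237. 427.] [247. 422.]
[199. 447.] [290. 385.]
[-6.78842841e-01  2.88745312e-01  1.83880166e+00  3.87005322e-05
  1.01313147e+00  1.21768604e-01]
```

Emit:
apply_moves(plan="-1 4 -1 0 0 0 0.2; -1 4 -1 0 0 0 0.2; -1 4 -1 0 0 0 -1; -1 4 -1 0 0 0 -1; -1 4 -1 0 0 0 -1", squeeze=30)

```text
t: 5.0
position: [0.5046, -0.3783, 0.0949]
orientation: [0.927, 0.375, 0.0, 0.0]
force: [-0.4, 0.5, 2.6]
opening: 0.237
```

```bash
python3 - <<'E'
from h import *
o=r.observe();print(o['t'],o['position'],o['opening'],o["force"],o["ft_torque"])
S=snap("scene","s4");T=snap("top","t4")
P=[.5037,-.3754,.122]; t=o["position"]
crop(S,(50,115,150,215),6,"s4",[proj("scene",t)])
E
```

```text
5.0 [ 0.50455887 -0.37825772  0.09494834] 0.23696920312534195 [-0.44322893  0.50266002  2.6325843 ] [ 0.05180108  0.13302985 -0.0312658 ]
```

View pics/s4.png

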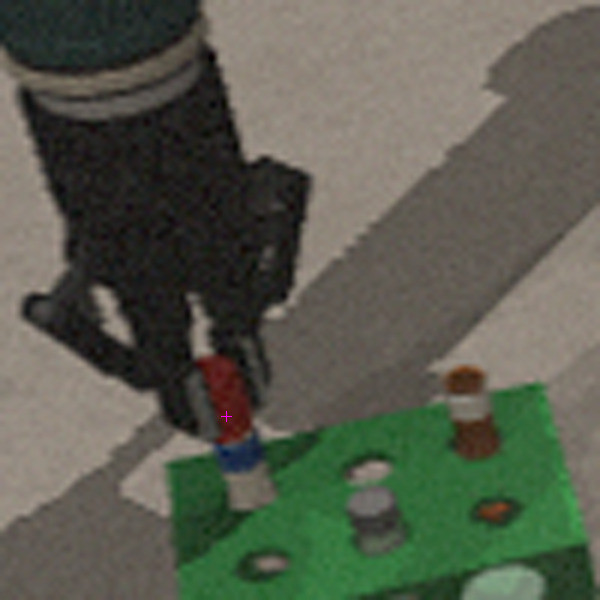

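Emit:
apply_moves(plan="0 0 -30 0 0 0 -1; 0 0 -60 0 0 0 -1; 0 0 -95 0 0 0 -1; 0 0 -95 0 0 0 -1")

```text
t: 5.6
position: [0.5063, -0.3795, 0.1931]
orientation: [0.927, 0.375, 0.002, 0.003]
force: [-0.5, 0.5, -2.0]
opening: 0.229
```

```bash
python3 - <<'E'
from h import *
o=r.observe();print(o['t'],o['position'],o['opening'],o["force"],o["ft_torque"])
S=snap("scene","s5");T=snap("top","t5"); np.savez("im5.npz",S=S,T=T)
t=o["position"]
crop(S,(50,115,150,215),6,"s5",[proj("scene",t),proj("scene",t+[0,0,-.0730])])
crop(T,(340,190,440,265),7,"t5",[proj("top",t),proj("top",t+[0,0,-.0730])])
E
```

```text
5.6 [ 0.50630388 -0.37952428  0.19306514] 0.22941404072992563 [-0.53957951  0.50032826 -1.95765837] [ 0.00823356  0.00403954 -0.02594028]
```

View pics/s5.png

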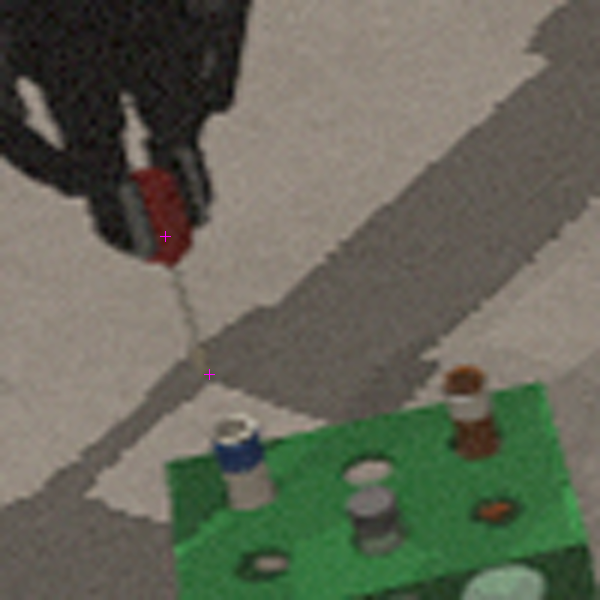

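View pics/t5.png

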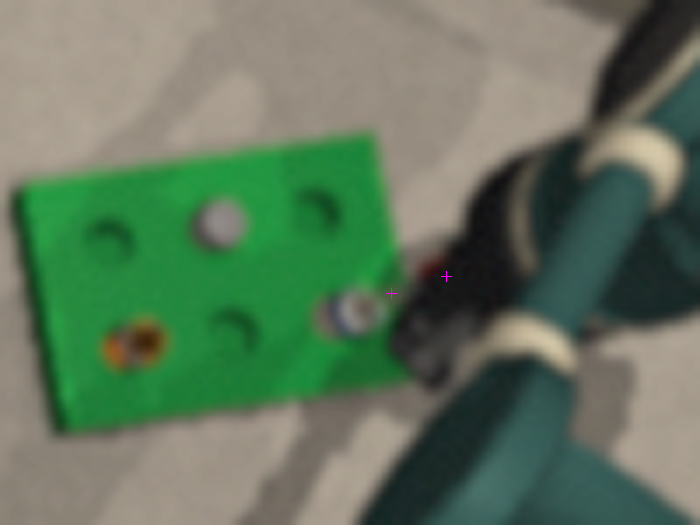

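```bash
python3 - <<'E'
from h import *
z=np.load("im5.npz");S,T=z["S"],z["T"]
crop(S,(80,176,104,196),30,"z_sc"); crop(S,(118,172,142,192),30,"z_sv")
crop(T,(380,224,404,244),30,"z_tc"); crop(T,(350,228,374,248),30,"z_tv")
a=[cv2.imread(f"pics/{n}.png") for n in ("z_sc","z_sv","z_tc","z_tv")]
m=np.vstack([np.hstack(a[:2]),np.hstack(a[2:])]); cv2.imwrite("pics/z5.png",cv2.resize(m,(720,600)))
E
```

```text
(no output)
```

View pics/z5.png

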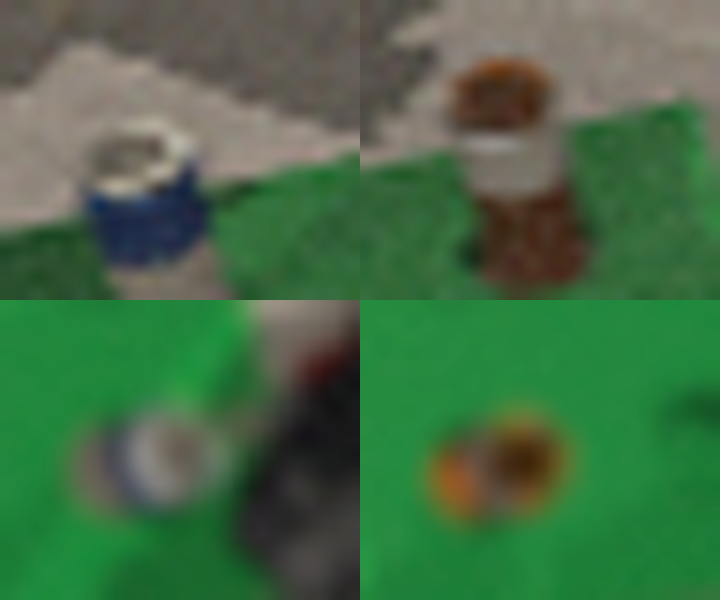

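```bash
python3 - <<'E'
from h import *
s=lambda x,y,x0,y0: np.array([(x+.5)/15-.5+x0,(y+.5)/15-.5+y0])
for nm,a,b in [("carrier",s(140,157,80,176),s(172,158,380,224)),("vial",s(140,97,118,172),s(163,158,350,228))]:
    print(nm,onz("scene",a,.088)[:2],onz("top",b,.088)[:2],tri(a,b))
o=r.observe();print(o["t"],o["position"])
E
```

```text
carrier [ 0.50498254 -0.37586429] [ 0.50124326 -0.37511923] (array([ 0.5014995 , -0.37634406,  0.0851972 ]), np.float64(0.0006827797957241924))
vial [ 0.49258063 -0.27845909] [ 0.48973983 -0.27682935] (array([ 0.48989733, -0.27809309,  0.08575937]), np.float64(0.0014502627200817188))
5.7 [ 0.50427659 -0.37792103  0.18903239]
```

```bash
python3 -c "
from h import *
print(rel([.492,-.279,.178],-46))"
```

```text
(array([ 60. , -79.6,  11. ]), array([-0.   ,  0.   ,  0.001]))
```

Emit:
apply_moves(plan="30 -40 0 0 0 0 -1; 60 -79.6 0 0 0 0 -1; 60 -79.6 11 0 0 0 -1; 60 -79.6 11 0 0 0 -1; 60 -79.6 11 0 0 0 -1")

```text
t: 6.32
position: [0.492, -0.2799, 0.1777]
orientation: [0.927, 0.375, -0.0, -0.0]
force: [-0.5, 0.2, 0.5]
opening: 0.235
```

```bash
python3 - <<'E'
from h import *
S=snap("scene","s6");T=snap("top","t6"); np.savez("im6.npz",S=S,T=T)
o=r.observe();print(o['t'],o['position'],o['opening'],o["force"])
t=o["position"]; R=Ro.from_quat(o["orientation"]).as_matrix(); print(R[:,2])
tip=t+R[:,2]*.073; print("tip",tip)
mp=[proj("scene",t),proj("scene",tip)]
crop(S,(100,130,160,195),9,"s6",mp)
crop(T,(335,205,395,255),10,"t6",[proj("top",t),proj("top",tip)])
E
```

```text
6.425 [ 0.49233646 -0.28017636  0.17834769] 0.23560307549469425 [0.02474136 0.60149122 0.44954878]
[-9.18013017e-05 -1.73137754e-04 -9.99999981e-01]
tip [ 0.49232975 -0.280189    0.10534769]
```

View pics/s6.png

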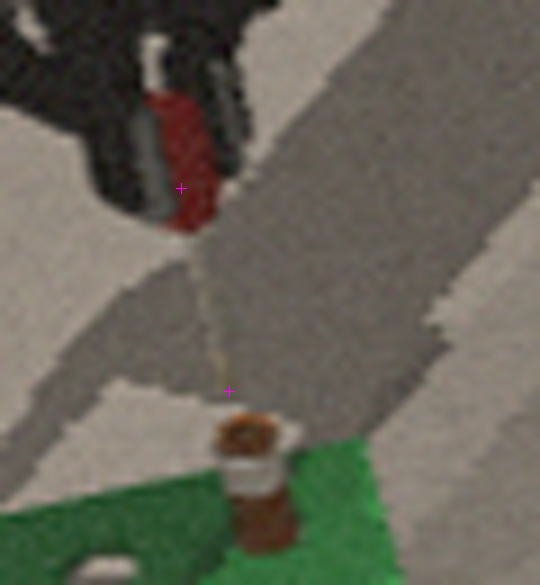

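View pics/t6.png

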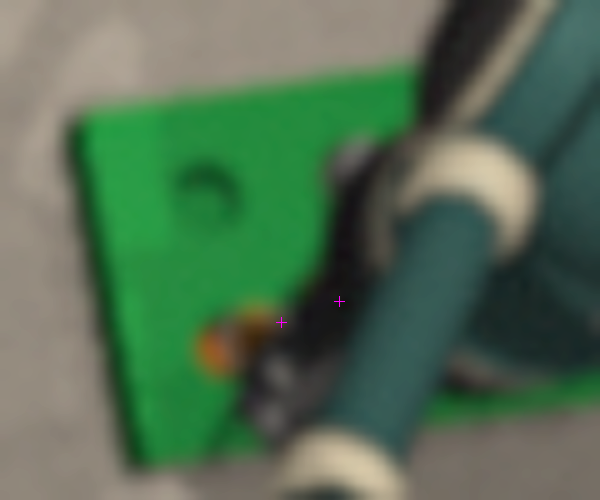

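```bash
python3 -c "
from h import *
s=lambda x,y:np.array([(x+.5)/9-.5+100,(y+.5)/9-.5+130])
print(onz('scene',s(247,436),.088), onz('scene',s(240,439),.088))
print(rel([.4917,-.2785,.130],-46))"
```

```text
[ 0.4926589  -0.27811057  0.088     ] [ 0.49365972 -0.28015797  0.088     ]
(array([ 0.7, -1.7, 48.3]), array([ 0.,  0., -0.]))
```

Emit:
apply_moves(plan="0.7 -1.8 0 0 0 0 -1; 0.7 -1.8 0 0 0 0 -1; 0.7 -1.8 0 0 0 0 -1")

```text
t: 6.8
position: [0.4915, -0.2775, 0.1786]
orientation: [0.927, 0.375, 0.0, 0.0]
force: [-0.8, -0.6, 0.7]
opening: 0.234
```

```bash
python3 - <<'E'
from h import *
S=snap("scene","s7")
o=r.observe();print(o['t'],o['position'],o['opening'],o["force"])
t=o["position"]
crop(S,(100,130,160,195),9,"s7",[proj("scene",[t[0],t[1],.088])])
E
```

```text
6.85 [ 0.49149111 -0.27742006  0.17858535] 0.23355871808263376 [-0.5636513  -0.17379886 -0.72529735]
```

View pics/s7.png

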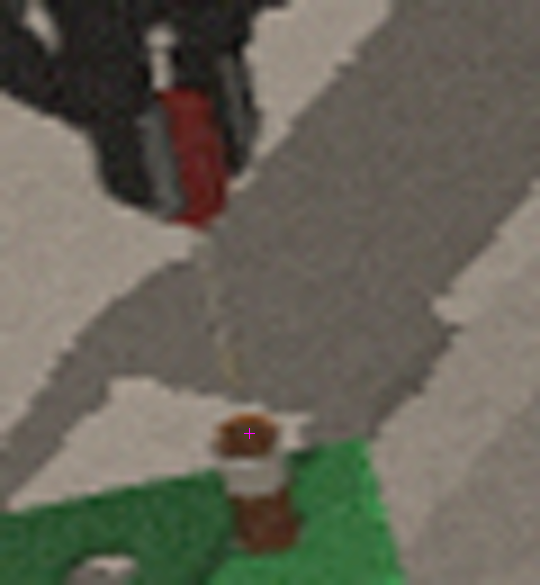

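Emit:
apply_moves(plan="0 0.4 20 0 0 0 -1; 0 0.4 40 0 0 0 -1; 0 0.4 55 0 0 0 -1; 0 0.4 55 0 0 0 -1")

```text
t: 7.35
position: [0.49, -0.2765, 0.1207]
orientation: [0.927, 0.375, -0.001, -0.002]
force: [-0.1, 0.7, 0.1]
opening: 0.23
```

```bash
python3 - <<'E'
from h import *
S=snap("scene","s8")
o=r.observe();print(o['t'],o['position'],o['opening'],o["force"],o["ft_torque"])
crop(S,(100,130,160,195),9,"s8")
E
```

```text
7.4 [ 0.49096058 -0.27710273  0.12203976] 0.23040076914156782 [-0.02257873 -0.4770127   0.47751721] [-0.00339455  0.02762229  0.01353453]
```

View pics/s8.png

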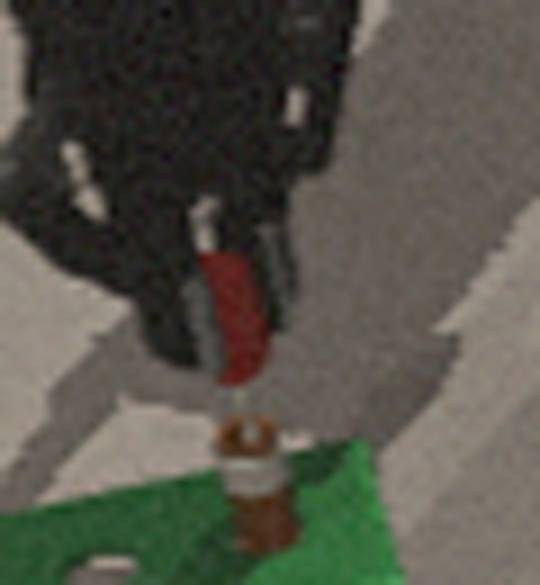

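Emit:
apply_moves(plan="0.3 0.8 10 0 0 0 -1; 0.3 0.8 18 0 0 0 -1; 0.3 0.8 22 0 0 0 -1; 0.3 0.8 25 0 0 0 -1; 0.3 0.8 27 0 0 0 -1")

```text
t: 8.02
position: [0.4925, -0.278, 0.0964]
orientation: [0.927, 0.375, -0.0, 0.0]
force: [-0.8, 0.3, 1.4]
opening: 0.232
```

```bash
python3 - <<'E'
from h import *
S=snap("scene","s9")
o=r.observe();print(o['t'],o['position'],o['opening'],o["force"],o["ft_torque"])
crop(S,(100,130,160,195),9,"s9")
E
```

```text
8.075 [ 0.49236241 -0.27797259  0.09622091] 0.23577875108520088 [-1.04036873 -0.48914361 -0.23064476] [-0.05730825  0.04745957 -0.01097818]
```

View pics/s9.png

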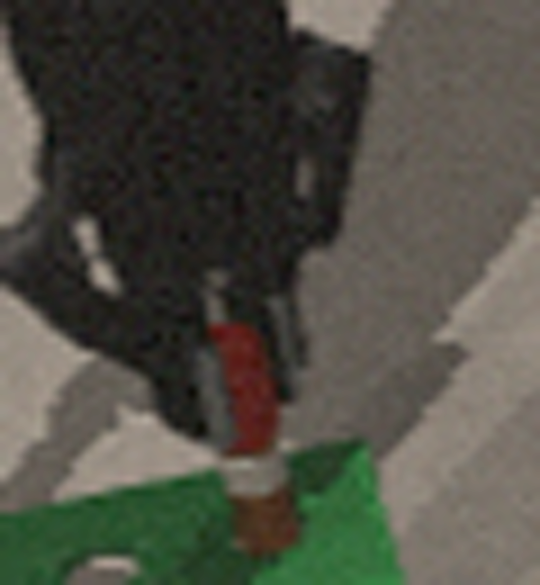

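Emit:
apply_moves(plan="0 0 1.5 0 0 0 -1; 0 0 3 0 0 0 -1; 0 0 4 0 0 0 -1; 0 0 4 0 0 0 -1")

```text
t: 8.57
position: [0.4925, -0.2782, 0.0948]
orientation: [0.927, 0.375, -0.0, 0.0]
force: [-5.5, 3.2, 12.5]
opening: 0.233
```

Emit:
apply_moves(plan="0 0 -1.5 0 0 0 -1; 0 0 -1.5 0 0 0 0.1; 0 0 -1.5 0 0 0 0.1; 0 0 -1.5 0 0 0 0.1")

```text
t: 9.07
position: [0.4925, -0.2779, 0.0937]
orientation: [0.927, 0.375, -0.0, -0.0]
force: [-0.3, -0.3, 0.6]
opening: 0.549
```

```bash
python3 - <<'E'
from h import *
S=snap("scene","s10")
o=r.observe();print(o['t'],o['position'],o['opening'],o["force"],o["ft_torque"])
crop(S,(100,130,160,195),9,"s10")
E
```

```text
9.125 [ 0.49250958 -0.27791891  0.09370184] 0.548547035583827 [-0.10504768 -0.52095224  0.54839658] [ 0.0423965   0.04096194 -0.03373694]
```

View pics/s10.png

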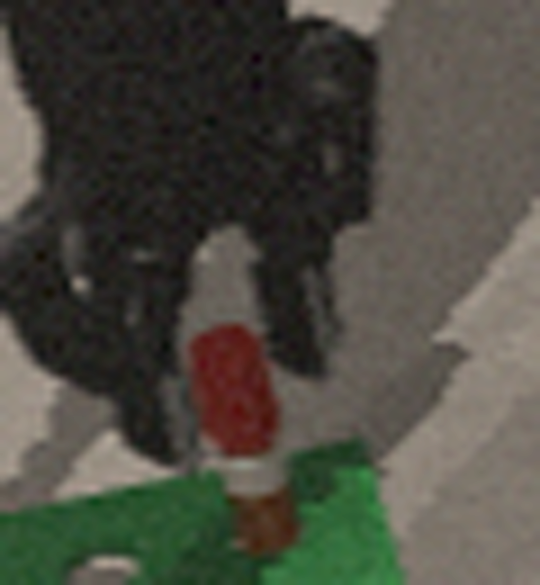

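Emit:
apply_moves(plan="0 0 -40 0 0 0 0.1; 0 0 -100 0 0 0 0.1; 0 0 -100 0 0 0 0.1")

```text
t: 9.5
position: [0.4963, -0.2802, 0.2004]
orientation: [0.927, 0.375, 0.004, 0.005]
force: [0.3, -0.1, 0.4]
opening: 0.55
```

```bash
python3 - <<'E'
from h import *
S=snap("scene","s11");T=snap("top","t11");np.savez("im11.npz",S=S,T=T)
o=r.observe();print(o['t'],o['position'])
cs=["pics/a.png"]
crop(S,(178,176,220,206),18,"s11"); crop(T,(280,225,318,258),18,"t11"); crop(S,(100,130,160,195),9,"s11b")
for cam in ("scene","top"):
    L=models.trace(cam,"cassette")
    for d in L: 
        ys,xs=np.nonzero(d["region"]); print(cam,d["score"],d["uv"],d["region"].sum())
E
```

```text
9.6 [ 0.49303708 -0.27830828  0.19487121]
scene 0.69 [202.5, 193.9] 226
top 0.54 [298.2, 239.6] 212
```

View pics/s11.png

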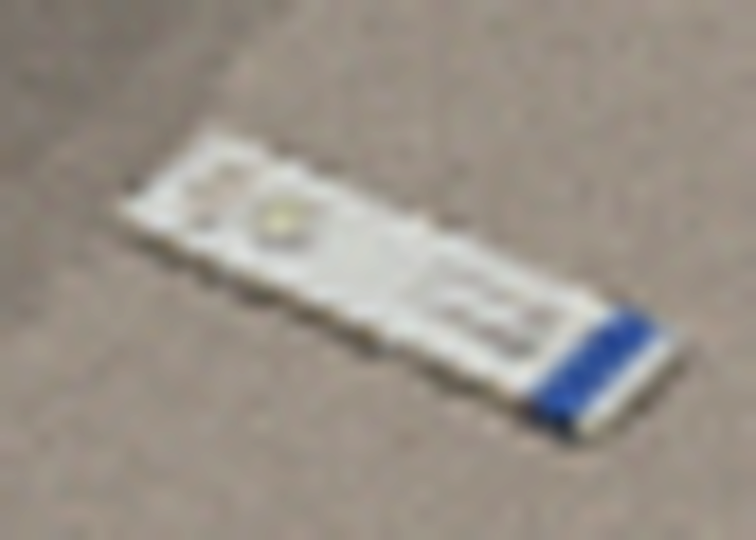

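View pics/t11.png

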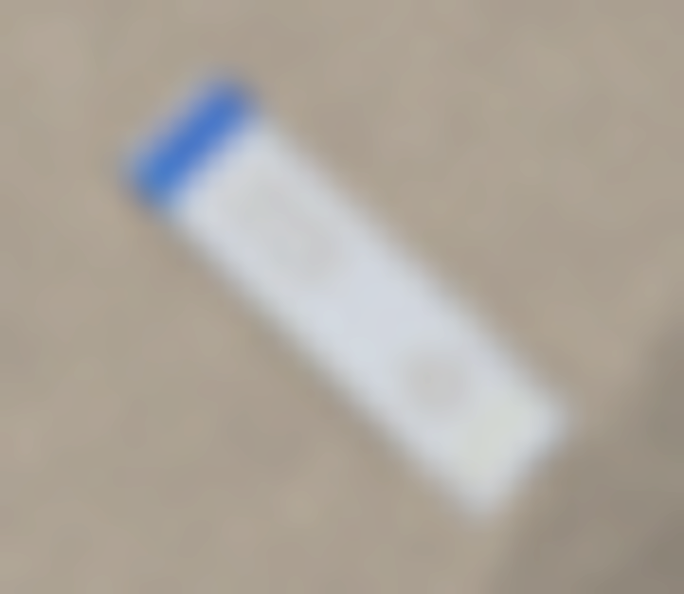

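View pics/s11b.png

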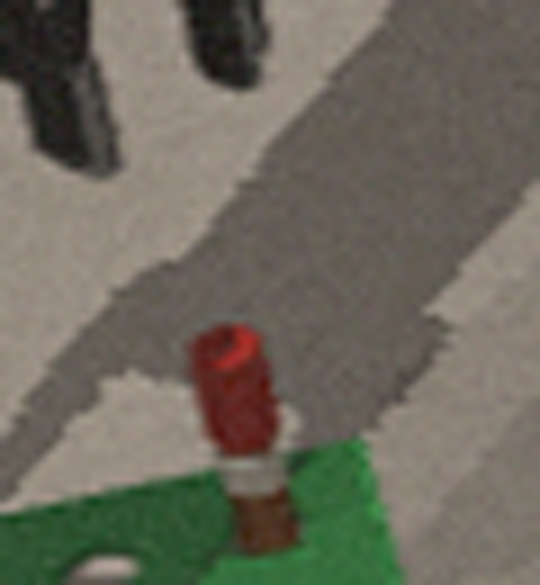

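```bash
python3 - <<'E'
from h import *
from scipy.optimize import least_squares
s=lambda p,x0,y0: np.array([(p[0]+.5)/18-.5+x0,(p[1]+.5)/18-.5+y0])
# local corners (front +y(left), front right, back left, back right)
loc=np.array([[.048,.013],[.048,-.013],[-.048,.013],[-.048,-.013]])
sc=[s(p,178,176) for p in [(684,338),(583,432),(213,130),(120,203)]]
tc=[s(p,280,225) for p in [(122,180),(232,70),(480,522),(575,410)]]
def pts(q): 
    c,n=np.cos(q[2]),np.sin(q[2]); R=np.array([[c,-n],[n,c]]); return [np.r_[R@l+q[:2],.006] for l in loc]
def res(q,w):
    P=pts(q); o=[]
    if w!="t": o+=[proj("scene",X)-a for X,a in zip(P,sc)]
    if w!="s": o+=[proj("top",X)-a for X,a in zip(P,tc)]
    return np.concatenate(o)
for w in ("st","s","t"):
    f=least_squares(res,[.49,-.087,.76],args=(w,)); print(w,np.round(f.x[:2],4),np.degrees(f.x[2]),np.round(f.fun.reshape(-1,2),1).tolist())
E
```

```text
st [ 0.4901 -0.0874] 43.9842734033642 [[0.2, -0.3], [0.3, -0.5], [0.2, -0.5], [-0.2, 0.2], [0.3, -1.1], [-0.5, -0.3], [0.5, -0.1], [0.5, 0.7]]
s [ 0.4913 -0.0879] 43.26360869760932 [[-0.0, 0.1], [0.0, -0.1], [0.3, -0.3], [-0.3, 0.3]]
t [ 0.4894 -0.0867] 44.731908111530586 [[-0.0, -0.8], [-0.9, -0.0], [0.5, 0.0], [0.4, 0.8]]
```

```bash
python3 - <<'E'
from h import *
z=np.load("im11.npz");S,T=z["S"],z["T"]
crop(S,(245,155,385,235),5,"s11p"); crop(T,(150,160,270,240),6,"t11p")
crop(S,(248,180,308,220),12,"s11q"); crop(T,(218,190,268,230),14,"t11q")
E
```

```text
(no output)
```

View pics/s11p.png

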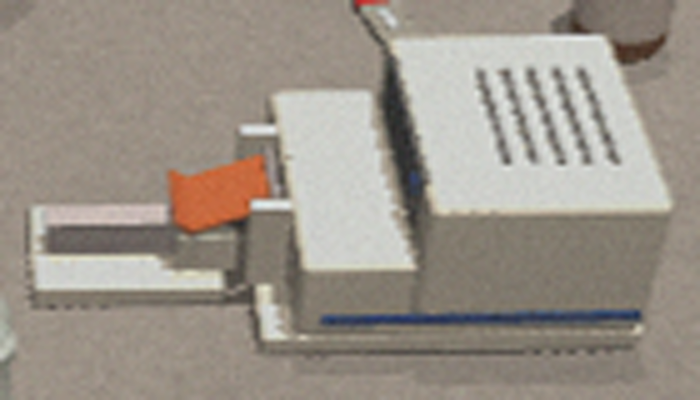

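View pics/t11p.png

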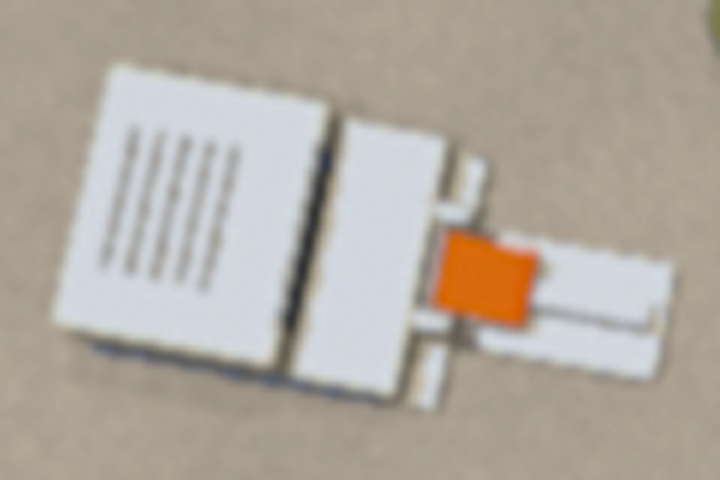

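View pics/s11q.png

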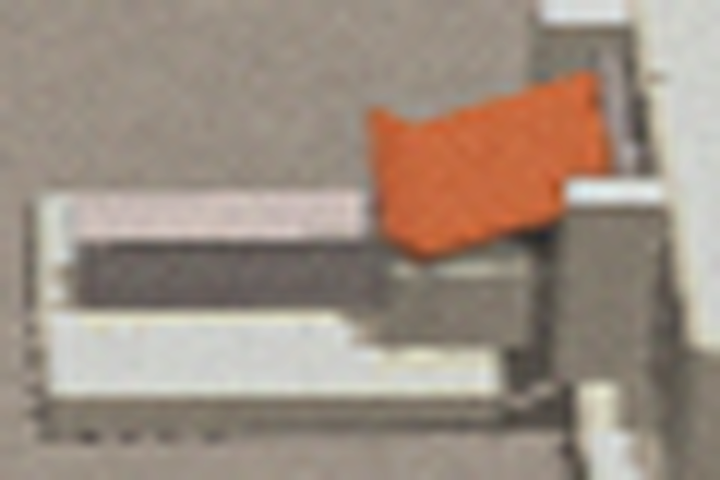

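View pics/t11q.png

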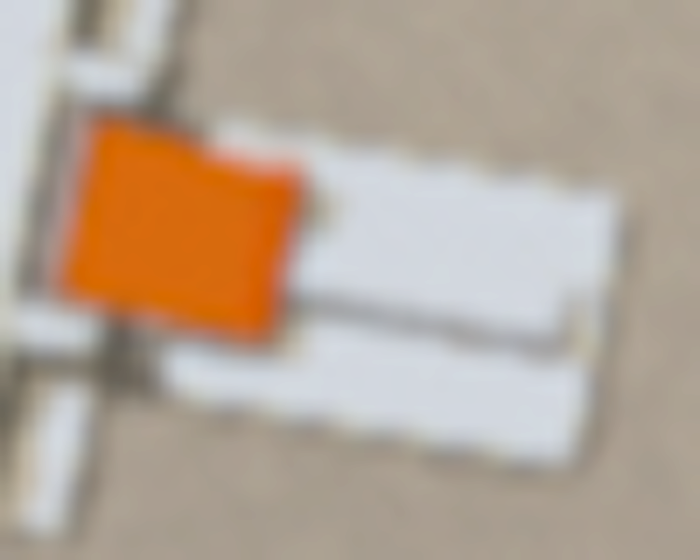

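```bash
cat > port.py <<'E'
from h import *
from scipy.optimize import least_squares
s=lambda p,k,x0,y0: np.array([(p[0]+.5)/k-.5+x0,(p[1]+.5)/k-.5+y0])
F=[]
for p,l in [((72,192),(-77,8,36)),((80,241),(-77,-8,36)),((370,108),(-9,22,47)),((388,236),(-9,-22,47))]:
    F.append(("scene",s(p,12,248,180),np.array(l)/1e3))
for p,l in [((393,38),(114,75,102)),((607,37),(240,75,102)),((670,211),(240,-75,102)),((432,211),(114,-75,102))]:
    F.append(("scene",s(p,5,245,155),np.array(l)/1e3))
for p,l in [((303,160),(-9,-22,47)),((272,345),(-9,22,47)),((565,338),(-77,8,36))]:
    F.append(("top",s(p,14,218,190),np.array(l)/1e3))
for p,l in [((112,64),(240,-75,102)),((328,104),(114,-75,102)),((275,366),(114,75,102)),((55,326),(240,75,102))]:
    F.append(("top",s(p,6,150,160),np.array(l)/1e3))
def W(q,l):
    c,n=np.cos(q[2]),np.sin(q[2]); return np.array([q[0]+c*l[0]-n*l[1],q[1]+n*l[0]+c*l[1],l[2]])
def fit(w):
    G=[f for f in F if w=="b" or f[0]==w]
    return least_squares(lambda q:np.concatenate([proj(f[0],W(q,f[2]))-f[1] for f in G]),[.6,.118,1.39],loss="soft_l1",f_scale=.5),G
if __name__=="__main__":
  for w in ("b","scene","top"):
    f,G=fit(w); print(w,np.round(f.x[:2],4),np.degrees(f.x[2]))
    for g in G: print("  ",g[0],g[2],np.round(proj(g[0],W(f.x,g[2]))-g[1],2))
E
python3 port.py
```

```text
b [0.6029 0.126 ] 78.67984881207194
   scene [-0.077  0.008  0.036] [0.26 0.08]
   scene [-0.077 -0.008  0.036] [-0.2  -0.13]
   scene [-0.009  0.022  0.047] [-0.16  0.36]
   scene [-0.009 -0.022  0.047] [-0.36  0.29]
   scene [0.114 0.075 0.102] [-1.51 -1.34]
   scene [0.24  0.075 0.102] [ 0.53 -1.74]
   scene [ 0.24  -0.075  0.102] [ 1.99 -1.15]
   scene [ 0.114 -0.075  0.102] [ 0.03 -0.36]
   top [-0.009 -0.022  0.047] [0.6  0.32]
   top [-0.009  0.022  0.047] [ 0.28 -0.24]
   top [-0.077  0.008  0.036] [0.05 0.32]
   top [ 0.24  -0.075  0.102] [-0.37 -0.86]
   top [ 0.114 -0.075  0.102] [ 0.8  -0.85]
   top [0.114 0.075 0.102] [-0.11  0.04]
   top [0.24  0.075 0.102] [-1.31 -0.34]
scene [0.6034 0.1259] 77.6979667074971
   scene [-0.077  0.008  0.036] [ 0.32 -0.12]
   scene [-0.077 -0.008  0.036] [-0.24 -0.33]
   scene [-0.009  0.022  0.047] [0.01 0.44]
   scene [-0.009 -0.022  0.047] [-0.46  0.38]
   scene [0.114 0.075 0.102] [-0.9  -0.81]
   scene [0.24  0.075 0.102] [ 1.39 -0.76]
   scene [ 0.24  -0.075  0.102] [1.97 0.06]
   scene [ 0.114 -0.075  0.102] [-0.29  0.3 ]
top [0.603  0.1262] 79.17472747640389
   top [-0.009 -0.022  0.047] [0.48 0.26]
   top [-0.009  0.022  0.047] [ 0.27 -0.28]
   top [-0.077  0.008  0.036] [0.04 0.1 ]
   top [ 0.24  -0.075  0.102] [-0.77 -0.32]
   top [ 0.114 -0.075  0.102] [ 0.47 -0.62]
   top [0.114 0.075 0.102] [-0.05  0.34]
   top [0.24  0.075 0.102] [-1.34  0.29]
```

```bash
python3 -c "
from h import *
print(r.observe()['position'],rel([.4831,-.0945,.06],-46))"
```

```text
[ 0.49154618 -0.27736326  0.19235341] (array([ 121.2, -137. ,  132.6]), array([-0.003,  0.001,  0.001]))
```

Emit:
apply_moves(plan="40 -45 0 0 0 0 0.1; 80 -90 40 0 0 0 0.1; 121 -137 80 0 0 0 0.1; 121 -137 130 0 0 0 0.1; 121 -137 130 0 0 0 0.1")

```text
t: 10.32
position: [0.4774, -0.0925, 0.0576]
orientation: [0.927, 0.376, -0.006, -0.004]
force: [-1.3, 0.2, 0.8]
opening: 0.549
```

```bash
python3 - <<'E'
from h import *
S=snap("scene","s12");T=snap("top","t12")
o=r.observe();print(o['t'],o['position'],rel([.4831,-.0945,.012],-46),o["joint_positions"][5])
crop(S,(165,140,235,215),8,"s12",[proj("scene",[o["position"][0],o["position"][1],.006])])
E
```

```text
10.425 [ 0.48320714 -0.09527499  0.06297397] (array([ 0.6, -0.5, 51. ]), array([-0.002,  0.002,  0.002])) 0.5565462261502098
```

View pics/s12.png

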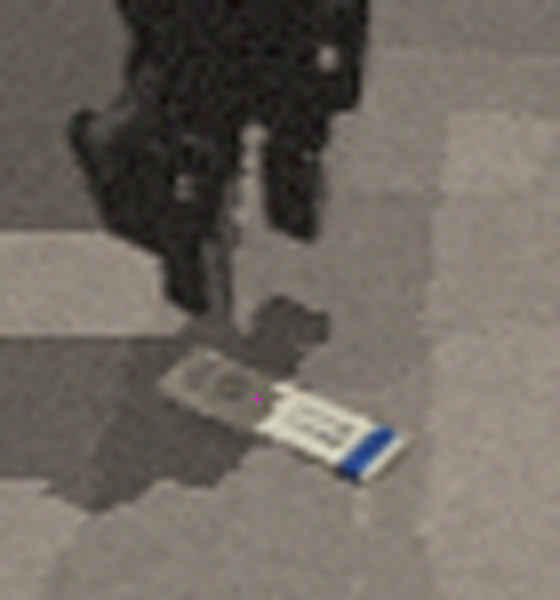

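Emit:
apply_moves(plan="0.5 -0.5 25 0 0 0 0; 0.5 -0.5 45 0 0 0 0; 0.5 -0.5 55 0 0 0 -0.15; 0.5 -0.5 57 0 0 0 -0.15; 0.5 -0.5 57 0 0 0 -0.15")

```text
t: 11.05
position: [0.4853, -0.0953, 0.008]
orientation: [0.927, 0.375, 0.001, 0.001]
force: [0.1, -0.7, 0.2]
opening: 0.427
```

```bash
python3 - <<'E'
from h import *
S=snap("scene","s13")
o=r.observe();print(o['t'],o['position'],o["opening"],o["force"],rel([.4831,-.0945,.002],-46))
crop(S,(165,140,235,215),8,"s13",[proj("scene",[o["position"][0],o["position"][1],.006])])
E
```

```text
11.1 [ 0.48525863 -0.09515835  0.00804386] 0.4276655510335185 [ 0.60942113 -0.10062004  0.14326712] (array([-1.1, -2. ,  6. ]), array([ 0.002, -0.001,  0.   ]))
```

View pics/s13.png

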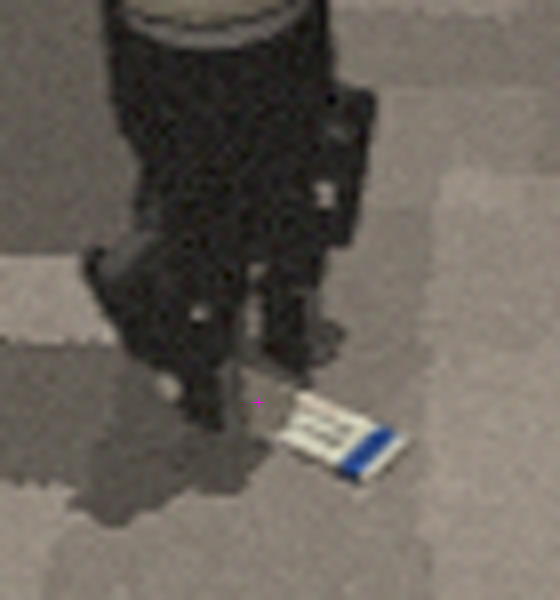

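Emit:
apply_moves(plan="-1 -1 4 0 0 0 -0.15; -1 -1 6.5 0 0 0 -0.15; -1 -1 6.5 0 0 0 -0.15")

```text
t: 11.48
position: [0.4825, -0.0945, 0.0002]
orientation: [0.927, 0.375, -0.0, -0.0]
force: [-0.8, -0.6, 0.1]
opening: 0.425
```

Emit:
apply_moves(plan="0 0 0 0 0 0 -1; 0 0 0 0 0 0 -1; 0 0 0 0 0 0 -1", squeeze=50)

```text
t: 11.85
position: [0.4831, -0.0947, 0.0007]
orientation: [0.927, 0.375, 0.0, 0.0]
force: [-0.0, -0.4, 1.3]
opening: 0.276
```

```bash
python3 - <<'E'
from h import *
S=snap("scene","s14")
o=r.observe();print(o['t'],o['position'],o["opening"],o["force"])
crop(S,(165,140,235,215),8,"s14",[proj("scene",[o["position"][0],o["position"][1],.006])])
E
```

```text
11.9 [ 0.48310633 -0.09467041  0.00064449] 0.28748678660115473 [-0.07420234  1.03420251  2.13446976]
```

View pics/s14.png

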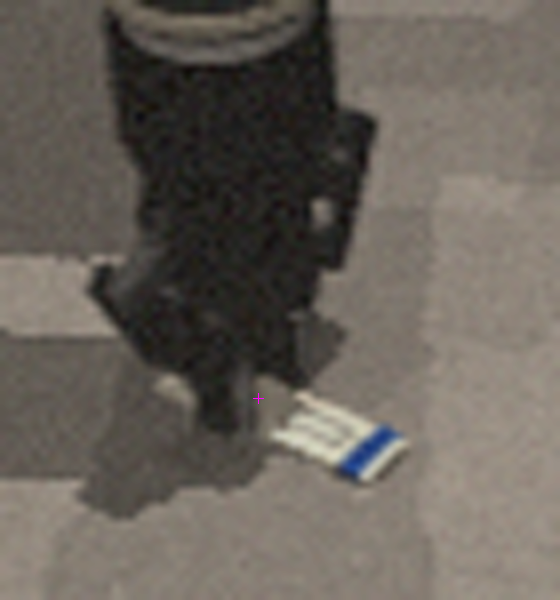

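Emit:
apply_moves(plan="0 0 -20 0 0 0 -1; 0 0 -50 0 0 0 -1; 0 0 -80 0 0 0 -1; 0 0 -80 0 0 0 -1")

```text
t: 12.4
position: [0.4851, -0.0952, 0.0829]
orientation: [0.927, 0.375, 0.002, 0.002]
force: [0.1, -0.3, -0.3]
opening: 0.282
```

```bash
python3 - <<'E'
from h import *
S=snap("scene","s15");T=snap("top","t15")
o=r.observe();print(o['t'],o['position'],o["opening"],o["force"]); print(rel([.5860,.0396,.085],-11))
crop(S,(165,110,235,215),6,"s15")
E
```

```text
12.5 [ 0.48251701 -0.09457541  0.08010969] 0.27645653255182007 [-0.53234818 -0.04046571 -0.47200595]
(array([167.7, -24.5,  -4.9]), array([-0.  ,  0.  , -0.61]))
```

View pics/s15.png

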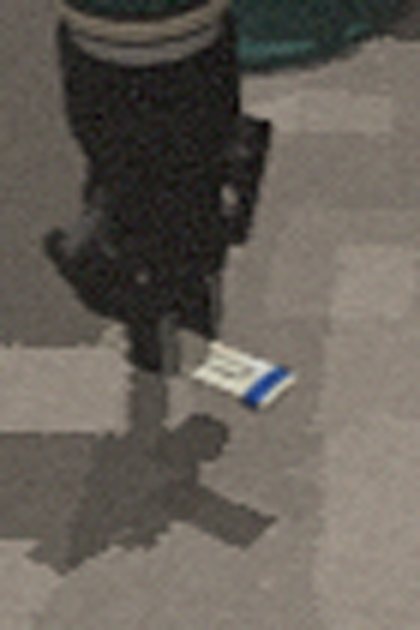

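Cassette is held, level. I'll carry it to the reader.

Emit:
apply_moves(plan="168 -24.5 -5 0 0 -0.61 -1; 168 -24.5 -5 0 0 -0.61 -1; 168 -24.5 -5 0 0 -0.61 -1; 168 -24.5 -5 0 0 -0.61 -1; 168 -24.5 -5 0 0 -0.61 -1")

```text
t: 13.12
position: [0.5851, 0.0403, 0.0832]
orientation: [0.771, 0.636, -0.002, -0.001]
force: [-0.1, -1.3, -0.6]
opening: 0.281
```

```bash
python3 - <<'E'
from h import *
S=snap("scene","s16");T=snap("top","t16");np.savez("im16.npz",S=S,T=T)
o=r.observe();print(o['t'],o['position'],o["opening"],o["force"]); print(rel([.5860,.0396,.085],-11))
crop(S,(225,120,315,220),6,"s16"); crop(T,(215,180,295,240),10,"t16")
E
```

```text
13.225 [0.58508823 0.0395157  0.0837921 ] 0.281762494033551 [-0.00425195 -0.21278052 -0.62304352]
(array([ 0.3,  0.9, -1.2]), array([-0.003,  0.001, -0.001]))
```

View pics/s16.png

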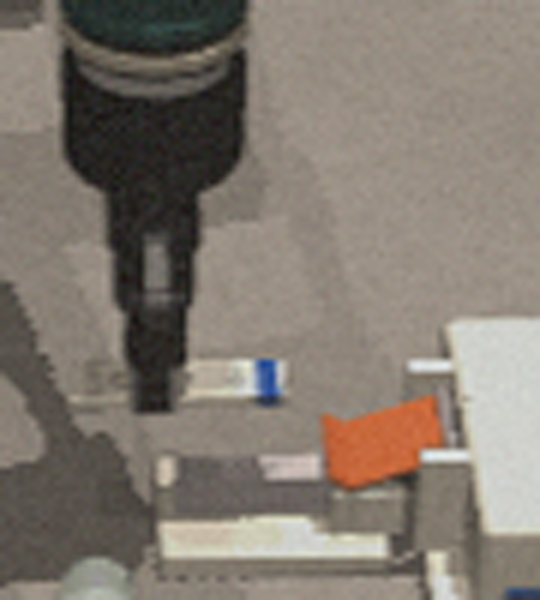

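View pics/t16.png

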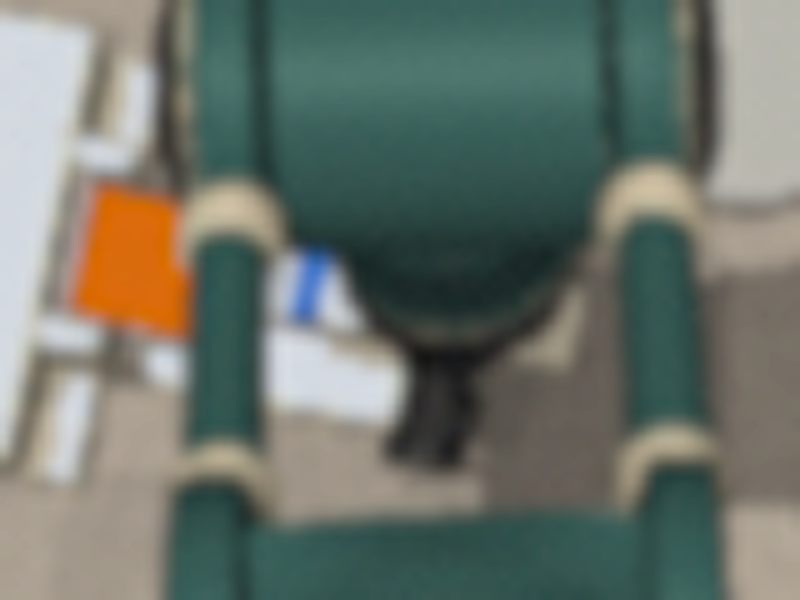

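Emit:
apply_moves(plan="0.3 0.8 20 0 0 0 -1; 0.3 0.8 35 0 0 0 -1; 0.3 0.8 43 0 0 0 -1; 0.3 0.8 43 0 0 0 -1; 0.3 0.8 43 0 0 0 -1")

```text
t: 13.85
position: [0.5878, 0.0399, 0.0428]
orientation: [0.772, 0.636, 0.0, 0.0]
force: [0.1, 0.0, 0.1]
opening: 0.281
```

```bash
python3 - <<'E'
from h import *
S=snap("scene","s17");T=snap("top","t17");np.savez("im17.npz",S=S,T=T)
o=r.observe();print(o['t'],o['position'],o["opening"],o["force"]); print(rel([.5860,.0396,.0367],-11))
R=Ro.from_quat(o["orientation"]).as_matrix(); fx=R[:,0]; fy=np.cross([0,0,1],fx); p=o["position"]
print("fwd",fx,np.degrees(np.arctan2(fx[1],fx[0])))
top=p+np.array([0,0,.0053])
pts=[top+fx*a+fy*b for a,b in [(.058,.013),(.058,-.013),(-.038,.013),(-.038,-.013)]]
crop(S,(245,165,305,220),11,"s17",[proj("scene",q) for q in pts]); crop(T,(215,180,295,240),10,"t17",[proj("top",q) for q in pts])
E
```

```text
13.95 [0.58807579 0.03991583 0.04321601] 0.28288432180926415 [ 0.30775634 -0.78498139  0.29397555]
(array([-0.7, -2. ,  6.5]), array([ 0.001, -0.   , -0.   ]))
fwd [1.90869231e-01 9.81615422e-01 3.17373813e-04] 78.99648359796838
```

View pics/s17.png

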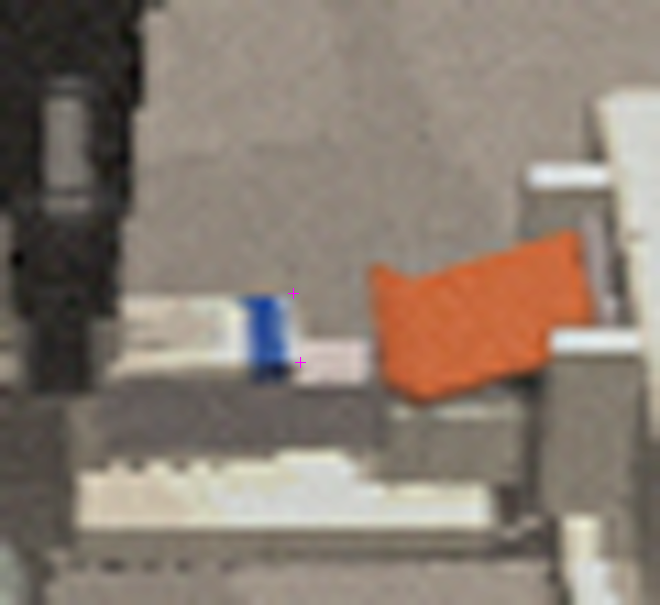

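View pics/t17.png

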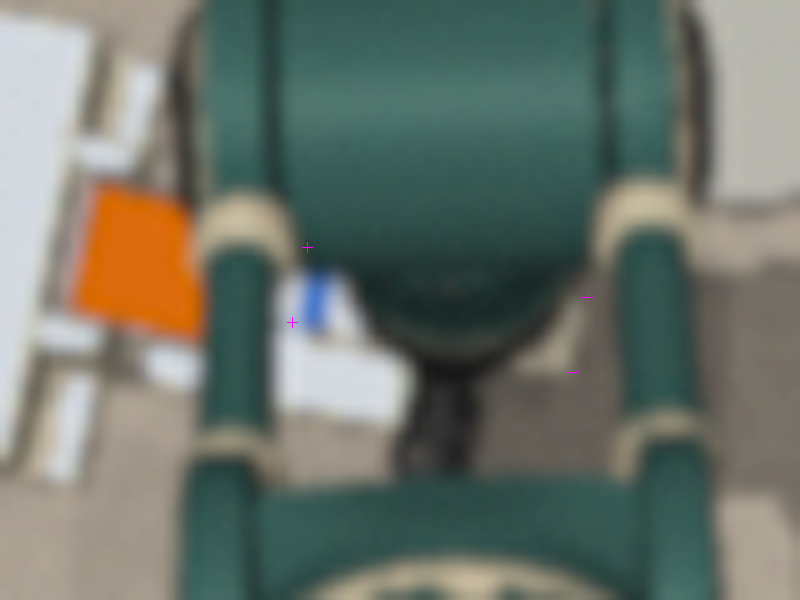

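Emit:
apply_moves(plan="-0.7 -2 3 0 0 0 -1; -0.7 -2 5.5 0 0 0 -1; -0.7 -2 7 0 0 0 -1; -0.7 -2 7 0 0 0 -1; -0.7 -2 7 0 0 0 -1")

```text
t: 14.58
position: [0.5852, 0.0396, 0.0364]
orientation: [0.772, 0.636, -0.0, -0.0]
force: [-3.2, -1.0, 6.2]
opening: 0.28
```

```bash
python3 - <<'E'
from h import *
S=snap("scene","s18")
o=r.observe();print(o['t'],o['position'],o["opening"],o["force"],o["ft_torque"]); print(rel([.5860,.0396,.0367],-11))
crop(S,(245,165,305,220),11,"s18")
E
```

```text
14.625 [0.58521099 0.03956693 0.03641785] 0.2788406524599911 [-2.47506159  0.31795962  6.40507707] [-0.00161323  0.55629462  0.00285833]
(array([ 0.2,  0.8, -0.3]), array([-0.,  0.,  0.]))
```

View pics/s18.png

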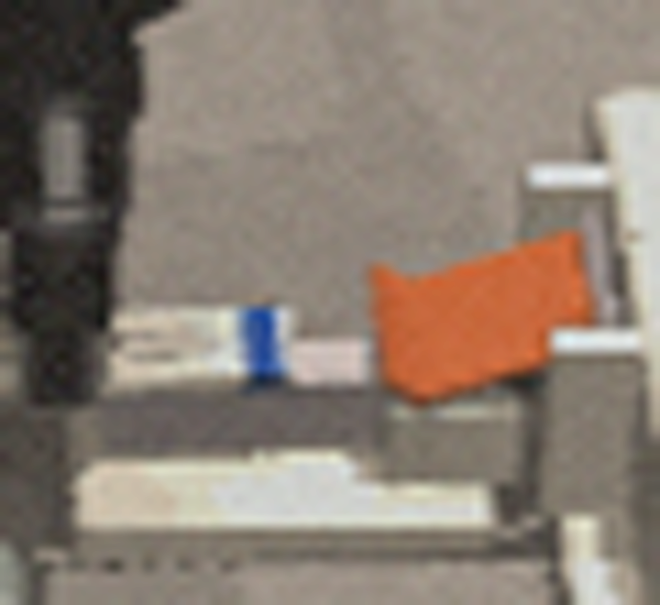

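Emit:
apply_moves(plan="0 0.6 -0.8 0 0 0 -1; 5 0.6 -0.8 0 0 0 -1; 10 0.6 -0.8 0 0 0 -1; 15 0.6 -0.8 0 0 0 -1; 18 0.6 -0.8 0 0 0 -1")

```text
t: 15.25
position: [0.5898, 0.0574, 0.0366]
orientation: [0.771, 0.636, 0.0, 0.0]
force: [0.0, -2.3, 5.8]
opening: 0.283
```

```bash
python3 - <<'E'
from h import *
S=snap("scene","s19");T=snap("top","t19")
o=r.observe();print(o['t'],o['position'],o["opening"],o["force"],o["ft_torque"])
q=np.array([.6029,.126]);a=np.radians(79);d=o["position"][:2]-q;print("port xy",d@[np.cos(a),np.sin(a)],d@[-np.sin(a),np.cos(a)])
crop(S,(245,165,305,220),11,"s19");crop(T,(215,180,295,240),10,"t19")
E
```

```text
15.35 [0.58985251 0.05766187 0.03664859] 0.28240538444902497 [-0.80380121 -0.8652801   4.86193411] [-0.17672282  0.07271698  0.02989484]
port xy -0.06957214974556987 -0.00023175687492306798
```

View pics/s19.png

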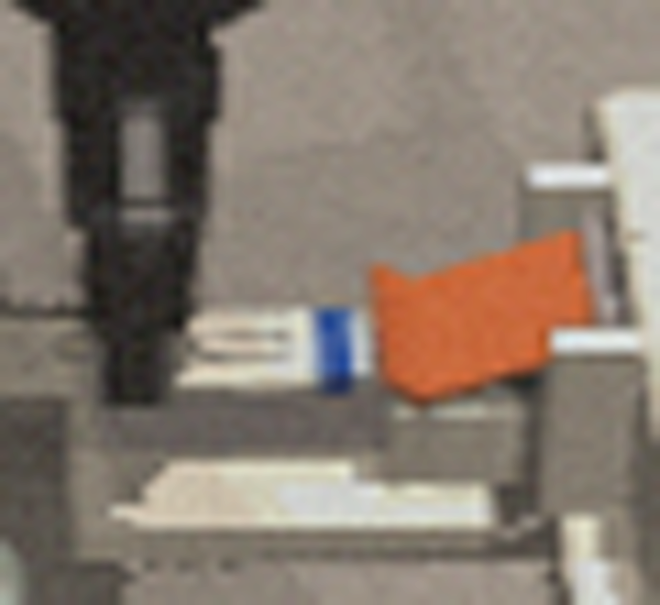

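View pics/t19.png

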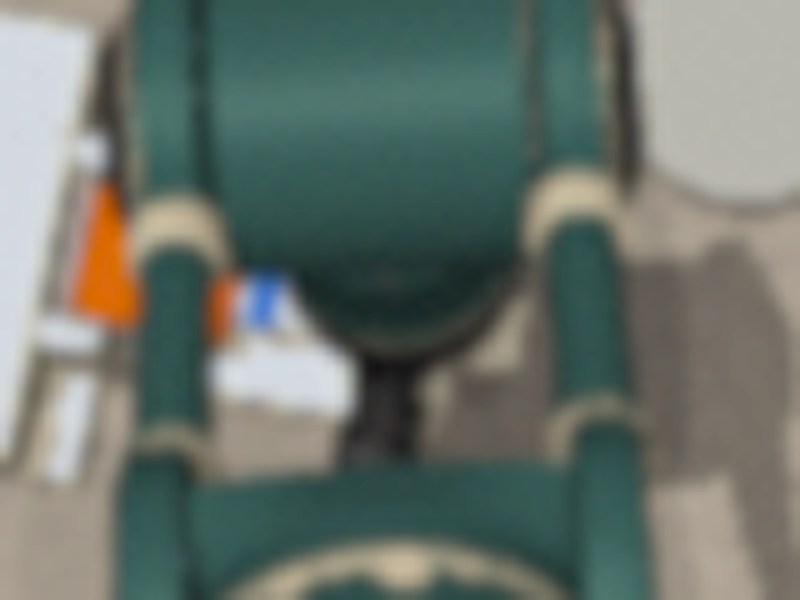

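Emit:
apply_moves(plan="4 0 0 0 0 0 -1; 8 0 0 0 0 0 -1; 12 0 0 0 0 0 -1; 16 0 0 0 0 0 -1; 20 0 0 0 0 0 -1")

```text
t: 15.98
position: [0.5916, 0.0681, 0.0366]
orientation: [0.77, 0.638, -0.006, 0.004]
force: [-6.1, -41.0, 14.1]
opening: 0.28
```

```bash
python3 - <<'E'
from h import *
S=snap("scene","s20");T=snap("top","t20")
o=r.observe();print(o['t'],o['position'],o["opening"],o["force"],o["ft_torque"])
q=np.array([.6029,.126]);a=np.radians(79);d=o["position"][:2]-q;print("port xy",d@[np.cos(a),np.sin(a)],d@[-np.sin(a),np.cos(a)])
crop(S,(245,165,305,220),11,"s20")
E
```

```text
16.075 [0.59160152 0.06799582 0.03661182] 0.2823310452240143 [ -5.51969435 -33.18888851  12.15474563] [-5.54083897  0.91099256  0.04776048]
port xy -0.059094329920983624 2.317280346040295e-05
```

View pics/s20.png

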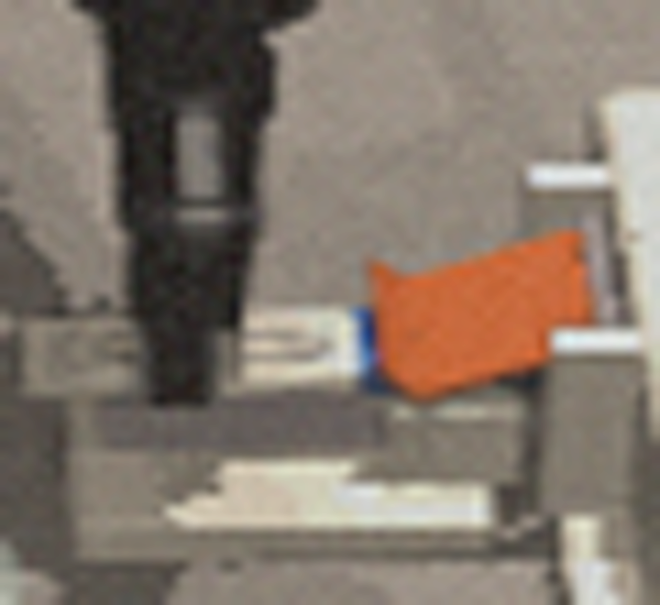

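```bash
python3 - <<'E'
from h import *
S=cv2.imread("pics/raw_s20.png")[:,:,::-1]
import numpy as np
q=np.array([.6029,.126]);a=np.radians(79)
Wp=lambda x,y,z: np.array([q[0]+np.cos(a)*x-np.sin(a)*y,q[1]+np.sin(a)*x+np.cos(a)*y,.036+z])
x0,y0,x1,y1=(258,178,298,210);k=19
c=cv2.resize(S[y0:y1,x0:x1,::-1],None,fx=k,fy=k,interpolation=cv2.INTER_CUBIC); c=np.clip(c*1.3,0,255).astype(np.uint8)
def L(P,col,closed=False):
    pts=np.array([[(p[0]+.5-x0)*k,(p[1]+.5-y0)*k] for p in [proj("scene",X) for X in P]],np.int32); cv2.polylines(c,[pts],closed,col,1)
m=1e-3
for s in (15.5,-15.5): L([Wp(-7*m,s*m,3*m),Wp(26*m,s*m,3*m)],(255,255,0)); L([Wp(-7*m,s*m,0),Wp(26*m,s*m,0)],(255,255,0))
L([Wp(-77*m,8*m,0),Wp(-7*m,8*m,0)],(0,255,0));L([Wp(-77*m,-8*m,0),Wp(-7*m,-8*m,0)],(0,255,0))
L([Wp(-9*m,22*m,11*m),Wp(-9*m,-22*m,11*m),Wp(0,-22*m,3.5*m),Wp(0,22*m,3.5*m)],(255,0,0),True)
o=r.observe();p=o["position"];fx=np.array([np.cos(a),np.sin(a),0]);fy=np.array([-np.sin(a),np.cos(a),0])
t=np.array([p[0],p[1],.042])
L([t+fx*.0575+fy*.013,t+fx*.0575-fy*.013,t-fx*.0385-fy*.013,t-fx*.0385+fy*.013],(0,0,255),True)
cv2.imwrite("pics/ov20.png",c)
E
```

```text
(no output)
```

View pics/ov20.png

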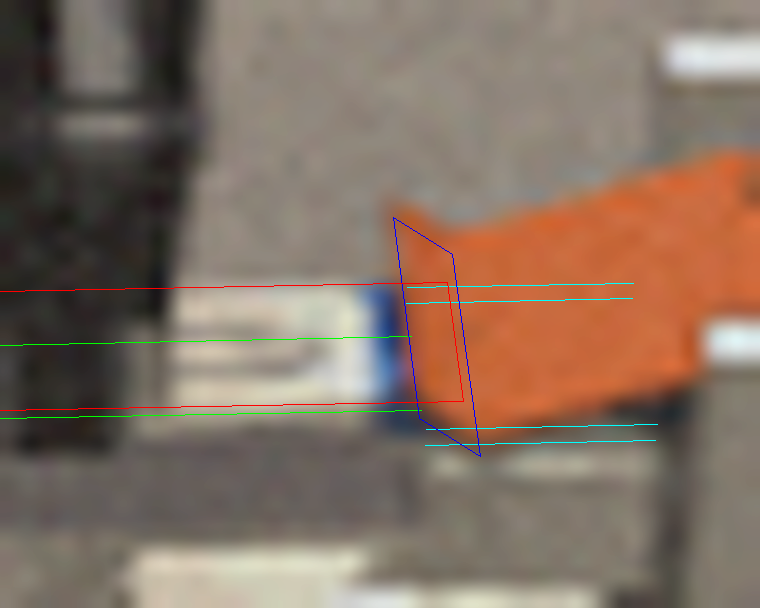

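```bash
python3 - <<'E'
from h import *
for n in ("s11","s18","s19","s20"):
    S=cv2.imread(f"pics/raw_{n}.png").astype(float); b,g,rr=S[...,0],S[...,1],S[...,2]
    m=np.clip((rr-b-60)/60,0,1); m[:, :270]=0; m[:,:272]=0; m[:183]=0; m[204:]=0; m[:,305:]=0
    ys,xs=np.mgrid[:384,:512]; row=[]
    for x in range(278,292,2):
        col=m[:,x:x+2].sum(1); t=np.nonzero(col>1)[0]; w=col; row.append((round(float((w*np.arange(384)).sum()/w.sum()),2),round(float(w.sum()/2),1)))
    print(n,row)
o=r.observe();R=Ro.from_quat(o["orientation"]).as_matrix();print(o["t"],R[:,0],R[:,2],o["force"])
E
```

```text
s11 [(191.01, 1.1), (194.15, 6.8), (195.05, 7.7), (194.83, 8.1), (194.1, 8.4), (193.52, 8.1), (192.96, 8.2)]
s18 [(191.09, 1.2), (194.27, 7.3), (195.0, 8.1), (194.78, 8.6), (194.03, 8.9), (193.54, 8.5), (192.9, 8.7)]
s19 [(191.07, 1.2), (194.19, 7.3), (195.0, 8.2), (194.8, 8.7), (194.07, 8.9), (193.58, 8.7), (192.9, 8.7)]
s20 [(190.9, 1.3), (194.18, 6.9), (194.75, 8.3), (194.55, 8.9), (193.87, 8.8), (193.36, 8.7), (192.72, 8.9)]
16.075 [ 0.18653738  0.98233558 -0.01485329] [-0.00433844 -0.01429486 -0.99988841] [ -5.51969435 -33.18888851  12.15474563]
```

```bash
python3 - <<'E'
from h import *
q=np.array([.6029,.126]);a=np.radians(79)
Wp=lambda x,y,z: np.array([q[0]+np.cos(a)*x-np.sin(a)*y,q[1]+np.sin(a)*x+np.cos(a)*y,.036+z])
px=lambda X:np.round((proj("scene",np.array(X))+.5-[258,178])*19,0)
for z in (0,.01,.02,.03): print(z,px(Wp(.046,.022,z)),px(Wp(.040,.022,z)),px(Wp(.046,-.022,z)))
print("lip",px(Wp(-.009,.022,.011)),px(Wp(0,.022,.0035)),px(Wp(0,-.022,.0035)))
S=cv2.imread("pics/raw_s20.png")[:,:,::-1]; crop(S,(270,178,308,210),20,"z20")
S=cv2.imread("pics/raw_s18.png")[:,:,::-1]; crop(S,(270,178,308,210),20,"z18")
E
```

```text
0 [763. 267.] [723. 268.] [800. 468.]
0.01 [769. 215.] [728. 216.] [806. 416.]
0.02 [774. 163.] [733. 163.] [812. 363.]
0.03 [779. 109.] [738. 110.] [817. 309.]
lip [393. 217.] [452. 255.] [480. 456.]
```

View pics/z20.png

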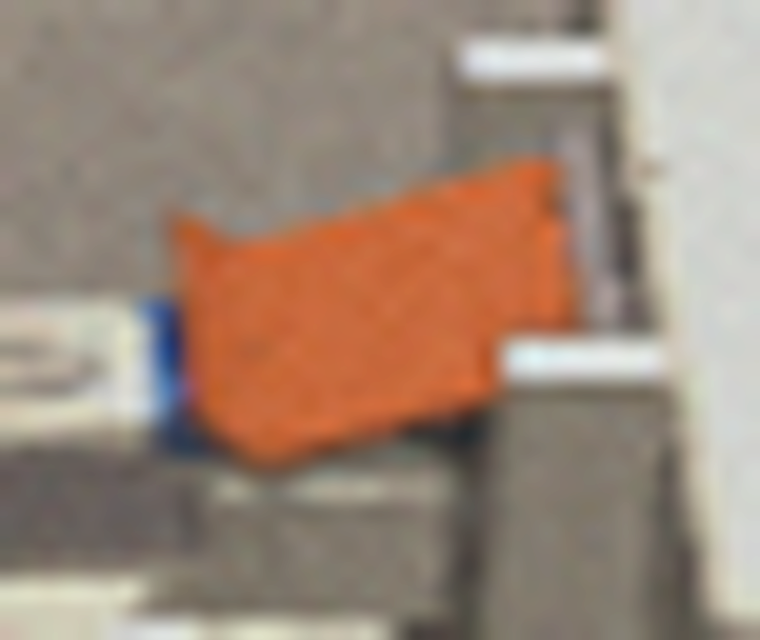

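View pics/z18.png

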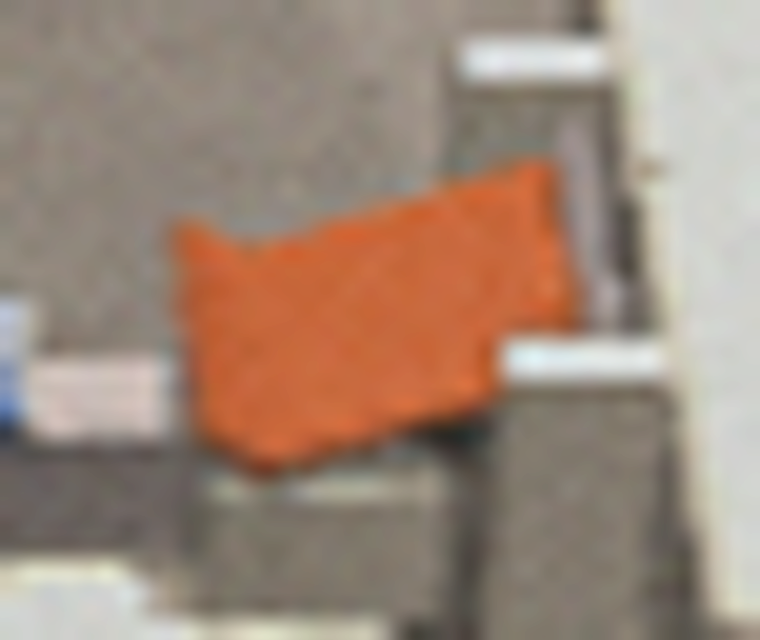

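Emit:
apply_moves(plan="-8 0 -0.5 0 0 0 -1; -15 0 -1 0 0 0 -1; -15 0 -1 0 0 0 -1")

```text
t: 16.45
position: [0.5897, 0.0623, 0.0367]
orientation: [0.772, 0.636, -0.0, -0.0]
force: [0.5, 0.5, -0.3]
opening: 0.284
```

```bash
cat > st.py <<'E'
from h import *
import sys
o=r.observe();R=Ro.from_quat(o["orientation"]).as_matrix()
q=np.array([.6029,.126]);a=np.radians(79);d=o["position"][:2]-q;F=o["force"];M=o["ft_torque"]
f=np.array([np.cos(a),np.sin(a)]);l=np.array([-np.sin(a),np.cos(a)])
print("t",round(o["t"],2),"port x,y mm",np.round(1e3*np.array([d@f,d@l]),1),"z",round(1e3*o["position"][2],2),"op",round(o["opening"],3),"pitch",round(R[2,0],4),"yaw",round(np.degrees(np.arctan2(R[1,0],R[0,0])),2),"F port",np.round([F[:2]@f,F[:2]@l,F[2]],1),"M port",np.round([M[:2]@f,M[:2]@l,M[2]],2))
if len(sys.argv)>1:
    n=sys.argv[1]; S=snap("scene",n); crop(S,(262,175,308,212),16,n)
    b,g,rr=[S[...,i].astype(float) for i in (2,1,0)]
    m=np.clip((rr-b-60)/60,0,1); m[:183]=0; m[204:]=0
    print([round(float((m[:,x:x+2].sum(1)*np.arange(384)).sum()/m[:,x:x+2].sum()),2) for x in range(280,292,2)])
E
python3 st.py s21
```

```text
t 16.45 port x,y mm [-65.1   0.8] z 36.7 op 0.284 pitch 0.0003 yaw 78.97 F port [ 0.6 -0.4 -0.3] M port [ 0.01 -0.01 -0.01]
[194.29, 195.03, 194.8, 194.07, 193.52, 192.91]
```

View pics/s21.png

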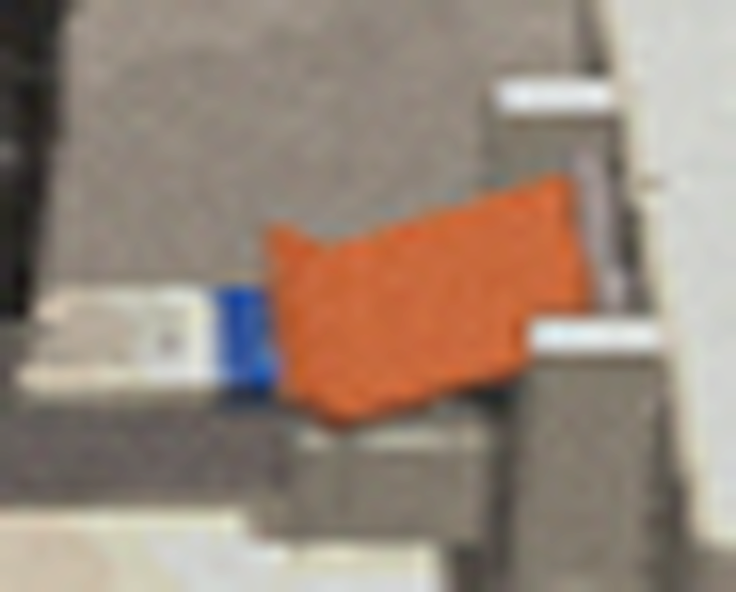

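Emit:
apply_moves(plan="2 0.5 0 0 0 0 -1; 4 0.5 0 0 0 0 -1; 6 0.5 0 0 0 0 -1; 8 0.5 0 0 0 0 -1; 9 0.5 0 0 0 0 -1")

```text
t: 17.12
position: [0.5912, 0.067, 0.0367]
orientation: [0.771, 0.637, -0.003, 0.002]
force: [-2.9, -17.7, 2.6]
opening: 0.286
```

```bash
python3 st.py s22
```

```text
t 17.12 port x,y mm [-60.2   0.3] z 36.72 op 0.286 pitch -0.0074 yaw 79.15 F port [-17.9  -0.5   2.6] M port [-0.16  2.99  0.  ]
[194.24, 194.87, 194.66, 193.98, 193.39, 192.9]
```

View pics/s22.png

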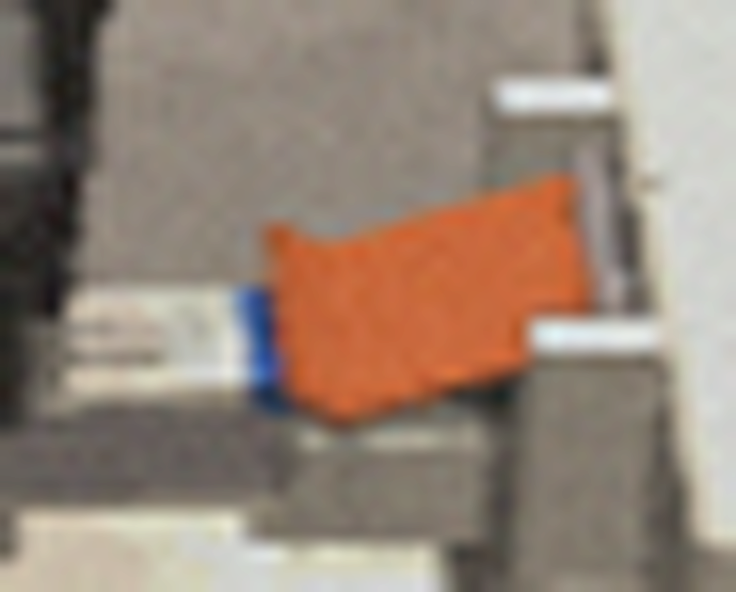

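Emit:
apply_moves(plan="-4.5 0 0 0 0 0 -1; -4 2.3 0 0 0 0 -1; -3 -1.7 0 0 0 0 -1; -2 2.3 0 0 0 0 -1; -1 -1.7 0 0 0 0 -1")

```text
t: 17.8
position: [0.5915, 0.0709, 0.0376]
orientation: [0.772, 0.636, 0.001, 0.0]
force: [0.5, 0.7, 0.2]
opening: 0.28
```

```bash
python3 st.py s23
```

```text
t 17.8 port x,y mm [-56.2   0.7] z 37.63 op 0.28 pitch 0.0011 yaw 79.0 F port [ 0.8 -0.3  0.2] M port [-0.03  0.06 -0.02]
[193.67, 194.26, 193.88, 193.44, 192.92, 192.43]
```

View pics/s23.png

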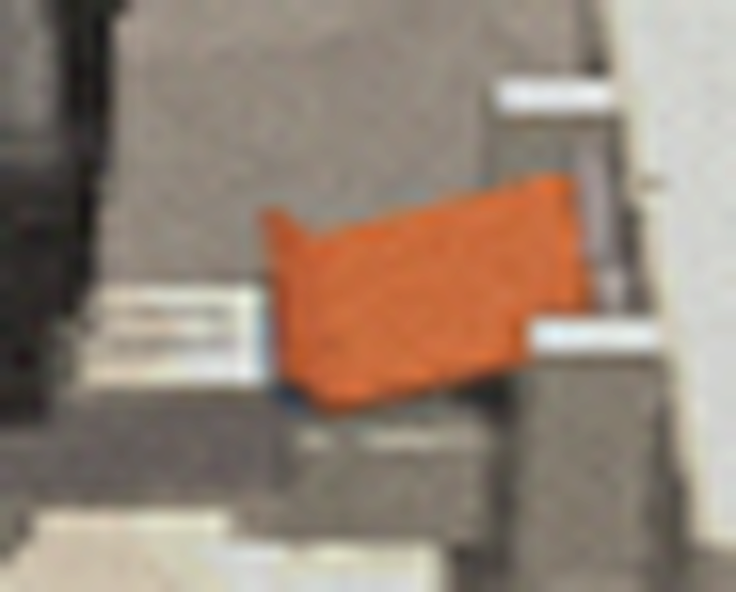

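Emit:
apply_moves(plan="0 0.7 1.2 0 0 0 -1; 4 0.7 1.4 0 0 0 -1; 8 0.7 1.4 0 0 0 -1; 12 0.7 1.4 0 0 0 -1; 16 0.7 1.4 0 0 0 -1")

```text
t: 18.48
position: [0.5952, 0.0856, 0.0367]
orientation: [0.772, 0.636, 0.0, 0.001]
force: [-0.2, -3.2, 4.7]
opening: 0.281
```

```bash
python3 st.py s24
```

```text
t 18.48 port x,y mm [-41.2  -0.2] z 36.66 op 0.281 pitch -0.0003 yaw 79.01 F port [-3.1 -0.4  4.7] M port [-0.03  0.63 -0.  ]
[193.92, 194.46, 194.16, 193.67, 193.02, 192.53]
```

View pics/s24.png

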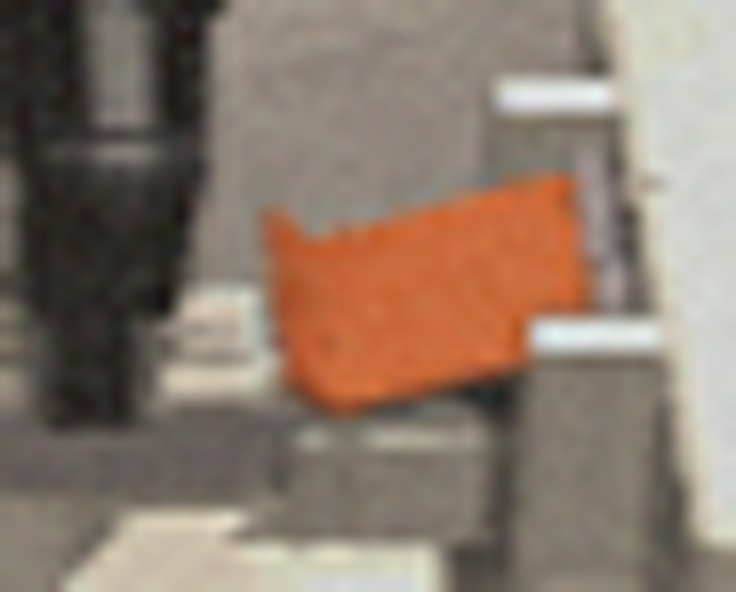

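Sliding freely under the flap. Now slowly to the stop.

Emit:
apply_moves(plan="2 0 0 0 0 0 -1; 4 0 0 0 0 0 -1; 6 0 0 0 0 0 -1; 7 0 0 0 0 0 -1; 8 0 0 0 0 0 -1")

```text
t: 19.15
position: [0.5961, 0.09, 0.0367]
orientation: [0.771, 0.637, -0.002, 0.002]
force: [-2.9, -16.8, 8.4]
opening: 0.281
```

```bash
python3 st.py
```

```text
t 19.15 port x,y mm [-36.6  -0.2] z 36.65 op 0.281 pitch -0.0057 yaw 79.09 F port [-17.   -0.3   8.4] M port [-0.04  2.85 -0.06]
```

Emit:
apply_moves(plan="-1.5 0 0.8 0 0 0 -1; -2 0 1 0 0 0 -1; -2 0 1 0 0 0 -1; -2 0 1 0 0 0 -1")

```text
t: 19.65
position: [0.5961, 0.09, 0.0366]
orientation: [0.771, 0.636, -0.001, 0.001]
force: [-2.8, -8.8, 12.6]
opening: 0.283
```

```bash
python3 st.py s26; python3 - <<'E'
from h import *
S=cv2.imread("pics/raw_s26.png")[:,:,::-1]; T=snap("top","t26")
crop(S,(240,150,310,215),9,"s26b"); crop(T,(200,180,280,240),10,"t26")
crop(S,(95,150,165,205),8,"s26c")
q=np.array([.6029,.126]);a=np.radians(79)
E
```

```text
t 19.65 port x,y mm [-36.7  -0.2] z 36.62 op 0.283 pitch -0.0023 yaw 79.03 F port [-9.1  1.1 12.6] M port [ 0.38  1.52 -0.01]
[193.78, 194.5, 194.18, 193.72, 193.0, 192.54]
```

View pics/s26b.png

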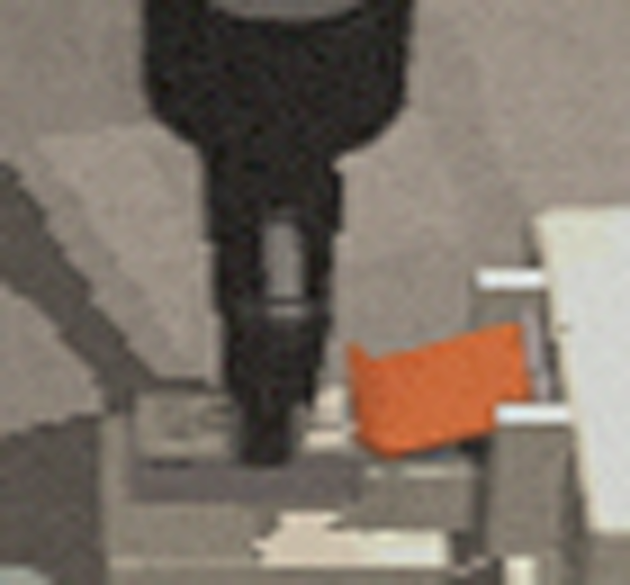

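View pics/t26.png

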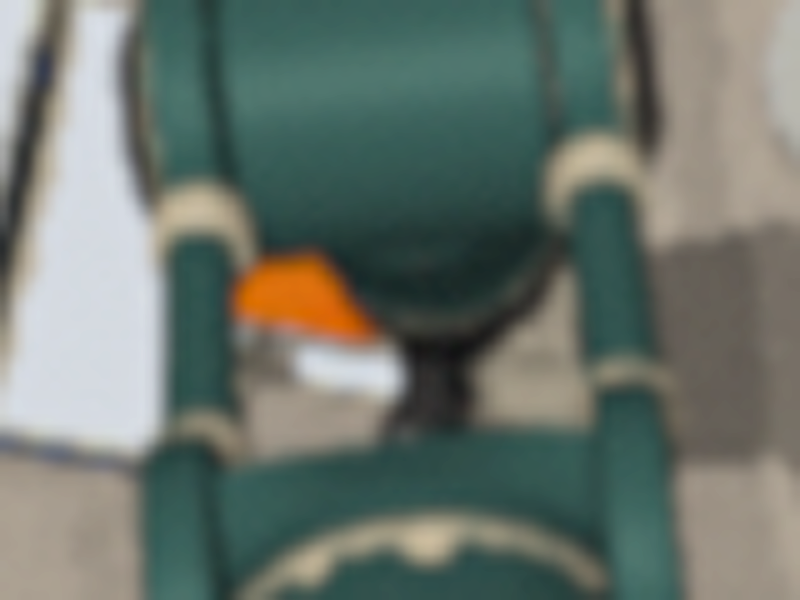

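View pics/s26c.png

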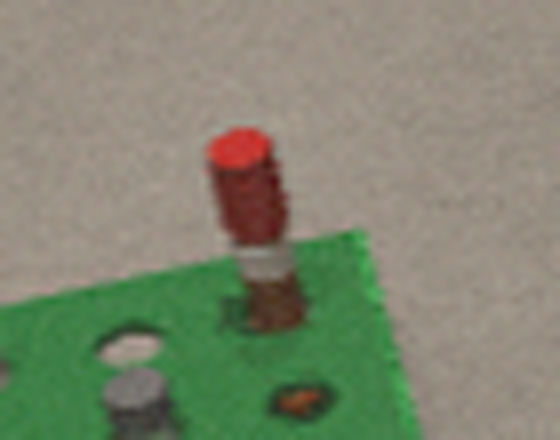

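```bash
python3 st.py; python3 -c "
from h import *
print(r.close_job())"
```

```text
t 19.75 port x,y mm [-36.7  -0.2] z 36.63 op 0.281 pitch -0.0023 yaw 79.03 F port [-8.6  2.2 12.1] M port [ 0.48  1.56 -0.02]
the job is handed in; nothing more can be done
None
```

I finished both parts of the job and handed it in at about 19.8 s. No verdict was reported back.

- **Swab:** I lifted it by the cap out of the carrier tube and pushed it into the amber vial. It came to rest with about 12.5 N of push, at the gripper height where I first gripped it (94.8 vs 94.9 mm). In the last picture the cap sits upright on the vial's white collar.
- **Cassette:** It is still gripped, under the flap and against the stop, pressed down with about 12 N and pushed forward with about 9 N. The gripper is tilted about 0.002 rad and sits about 0.2 mm off the centre line I measured. In the pictures the flap has risen about 2.5 mm, or roughly 0.055 rad.
- **Trouble on the way:** The cassette jammed twice on the flap's lip, reaching about 41 N the first time. I backed off, then fed it forward gently with small side-to-side movements, and it passed under. The largest flap rise I saw was about 3 mm, well below the prying limit. While it went under, the gripper rode about 1 mm high, so the cassette was probably just off the bed briefly. I then pressed it back down.
- **Remaining uncertainty:** The arm hid the inserted end of the cassette from the top camera. "Against the stop" therefore rests on a firm, centred contact force and on the computed position of the blue end, about 20.5–22 mm against the stop at 22 mm. The two cameras also disagreed by 2–3 mm in absolute position, so I relied on measurements relative to the gripper.

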